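# Refill the water filter and hold its service key turned

### The job

Change over the water-filter unit: drop the two filter cartridges one after the other into its two open wells, so that each stands on the bottom of its own well. Then take the service key out of its wooden rest, push it down into the lock past the stiff pins until it is fully home, and only then turn it a quarter turn clockwise (seen from above) against its spring; finish while still gripping the key and holding it turned at the stop. Leave the mug, the egg timer and the flat tin where they stand.

Things in the scene. Friction and masses are not known exactly. Their poses are not given: they have to be found in the camera images.
- cartridge_a_mid (a point): centre, half-way up, of one of two identical grey plastic filter cartridges, plain upright cylinders 36 mm in diameter and 56 mm tall with a bevelled foot, 40 to 85 g, standing loose on the worktop; z is up along the cylinder. Either cartridge may go into either well.
- cartridge_b_mid (a point): the same point of the other, identical cartridge
- well_0 (a point): centre of the mouth of the first well, on the unit's top face, 45 mm above the worktop; z points up, x and y are the unit's axes. The well is a round blind bore 40 mm in diameter and 30 mm deep; a seated cartridge stands 26 mm proud and its centre lies 2 mm below this point.
- well_1 (a point): centre of the mouth of the second, identical well (the middle one of the three round openings)
- key_rest: light wooden block, 56 x 56 x 40 mm high, fixed to the worktop, turned at will; origin at the centre of its underside. The key stands upright in a slot in its top, blade down. (Wall cabinets hang 0.48 m above the back of the worktop, from about 0.6 m ahead of the robot's base axis: keep the wrist clear of them when swinging across.)
- key_grip (a point): centre of the bow (grip) of the upright service key. The bow is a flat black plate 32 mm wide (its x), 10 mm thick (its y) and 30 mm high (its z, up), best gripped across the 10 mm. Below it is a neck 10 mm high, 20 x 10 mm, whose underside is the shoulder, 25 mm below this point. In the rest the shoulder lies on the wood, this point 65 mm above the worktop.
- key: the service key, 50 g, same axes; origin on its axis at the shoulder, 25 mm below the bow's centre. Below it a steel blade 16 mm wide (x), 5 mm thick (y), reaches 32 mm down, with a rounded, tapered tip. The same both ways round (half a turn about z). At the end the fingers must still grip it.
- keyway (a point): centre of the keyway's mouth on the face of the round steel lock plug, 53 mm above the worktop; z up, x along the slot (turns with the plug). Slot 18.6 mm along x, 7.2 mm along y, 37 mm deep, mouth widened by 1.5 mm all round; level with its face, a steel ring 44 mm across. Key home: shoulder on the face, the bow's centre 25 mm above this point.
- lock_plug (a joint): turn of the lock plug: 0 at rest, grows clockwise seen from above, stop at 1.57 rad. A spring drives it back to 0 (about 0.03 N m at 0, 0.13 N m at the stop). The blade has about 0.14 rad of play in the slot, so the key must be turned by about that much more than the plug.
- mug_mid (a point): axis of a speckled pale mug with a handle, about 83 mm in diameter, 96 mm tall, half-way up; bystander
- egg_timer_mid (a point): centre of a round orange and cream egg timer, 58 mm in diameter, 57 mm tall; bystander
- tin_mid (a point): centre of a flat round food tin, 86 mm in diameter, 40 mm tall; bystander
- cartridge_a: the first cartridge; origin at the centre of its underside
- cartridge_b: the second cartridge; origin at the centre of its underside
- filter_unit: low white water-filter unit fixed to the worktop, 120 mm (its x) by 240 mm (its y) by 45 mm high, turned up to 0.3 rad; origin at the centre of its underside. Three round openings lie in a row along its y: well_0 nearest the +y end, well_1 75 mm farther in -y, the lock another 77 mm farther in -y. Two 18 mm long pipe stubs on its far side.
- lock_pins (a point): point on the axis of the 36 mm lock plug, 18 mm below its face, half-way between the pins. Two stiff spring pins reach into the slot from its narrow ends, 13 and 23 mm deep; the blade pushes each aside with 5 to 10 N of downward push; if it sticks, ease off and rock the key a few degrees.

How it is judged:
By the outcome, as a careful person would: the job done as asked, in the order asked, and still so for the second after the job is handed in, while the arm keeps its last pose, push and grip.
It also fails if it takes over 72 s, if anything falls off the work surface, if the arm or the gripper's body presses on something with over 40 N, if the wrist force passes 120 N, or if a joint passes its speed limit or range.

### The arm

A 6-joint arm with a two-finger parallel gripper is mounted at the origin on a cart in front of the work surface, level with it; the furniture and walls round the work are solid. World frame = base frame: x ahead of the robot, y to its left, z up, the work surface at z = 0. Lengths are in m, angles in rad, forces in N, time in s.
With the tool pointing down it reaches from about 0.425 to 0.95 m from the base axis. Payload 3.5 kg.
Tool frame: the origin (TCP) lies between the finger pads; the fingertips stand 11 mm ahead of it and the grasp point (between the pads) lies 8 mm behind it (ctrl.tcp_to_tips is the distance from the TCP to the fingertips, in m); z points along the fingers, y is the direction in which the jaws open and shut (so a half turn about z gives the same grasp; the last joint's range is limited). The gripper opens to 85 mm and grips with 20 to 120 N. Pads are 22 mm wide; open, the fingers measure 114 mm over their backs; the gripper's body (76 mm by 85 mm) begins 54 mm behind the grasp point. The pads swing forward as they close: fully open they stand 13 mm farther back than shut.
Start: joints at [1.198, 0.286, 1.577, -0, 1.279, -0.15], TCP at [0.149, 0.658, 0.206] pointing down, gripper open.
Joint ranges: [-2.77, 2.77], [-0.9, 2.22], [0.21, 2.48], [-1.53, 4.67], [0.24, 2.81], [-2.84, 2.84]. Speed limits (rad/s): [2.79, 2.79, 3.14, 3.14, 3.14, 3.14].

### API

Orientations are given as a unit quaternion [x, y, z, w].
In Python, from plant import monitor, vision, workorder, ctrl gives the robot as it stands.
- The arm moves only by the tool jog_arm, never from a script. Its argument "series" is a list of rows, each a list of 4 numbers: the shift along the tool's x, y, z in m, then the turn about the tool's z in rad. In form: [[tx, ty, tz, spin], ...]. A call has exactly 8 rows; each row shifts and turns the pose as measured when the row begins, along the tool's axes as they then stand; what a row does not reach is not made up. A row lasts 1/12 s, in which the tool goes at most 41.7 mm and 7.16 degrees, less where a joint would pass 70% of its speed; a pose out of reach is approached as far as the arm can. A call is refused whole if a number of a shift passes 0.0417 or a number of a turn 0.125, either way. A call with a gripper value outside its range is refused whole. "grip" is the finger opening in m, from 0 to 0.0854, set as the call begins (left out, the last holds). The fingers move at their own pace and stop on an object; "grip_force" is the grip in N (left out, the last holds). Time passes only in rows, so rows that do not move let the fingers close, or fill a call up. It gives the time, the measured TCP pose, the force and the opening at its end, in the units of the state.
- monitor.get_state(): the state, without advancing time (a new reading comes with each control period).
- vision.read_camera(name): name is "scene" or "top" or "wrist"; returns the picture (400x640x3 uint8, red, green, blue); there is no depth.
- vision.get_calibration(name): a dict with "vfov" (degrees; the focal length in pixels is half the picture's height over the tangent of half this angle, whatever the lens; pixels are square), "cx", "cy" (the principal point, pixels), "D" ([k1, k2, p1, p2, k3] as OpenCV has them; the pictures are not rectified), "R" (3x3) and "t" (3): a world point X has camera coordinates R X + t. Camera axes: x right, y down, z forward; pixel columns grow to the right and rows downward; lengths in m; the calibration is good to about 2 mm. A picture is of the moment at which its call begins: read the wrist's pose just before it. get_calibration takes no time and is no camera call; for the wrist camera it gives the pose at the moment of the call.
- workorder.sign_off(): hands the job in, once; it reports no verdict.
The state is a dict: "time": time; "qpos": joint angles; "dq": joint speeds; "joint_efforts": joint torques, N m; "eef_pos": TCP position; "tcp_rot": TCP orientation; "contact_force": force on the tool from outside, world axes, zero at the start; "wrist_torque": the same for the moment, N m; "opening": opening from 0.0 (shut) to 1.0 (fully open).
Only numpy, scipy, OpenCV 4.12 (cv2) and the standard library are available. Lean on these libraries where they do the work, as an engineer would, in place of code of your own. Each camera call takes 0.05 s, during which the arm holds its last target.

## Working session

There is one attempt and no reset: what is moved stays moved. The work goes in short steps, Python scripts to look and compute and a tool call to move; the robot and the scene stay as the last step left them, time stands still between calls to the robot, and variables do not carry over. Pictures are saved under pics/ and viewed, and the job is handed in when it is done.

Besides the shell and the picture viewer there is one more tool, called after ">>>" in YAML: its name, and indented under it one key for each argument. jog_arm: Moves the arm, as the interface text tells. Its arguments: {"type":"object","properties":{"series":{"type":"array","items":{"type":"array","items":{"type":"number"}}},"grip":{"type":"number"},"grip_force":{"type":"number"}},"required":["series"]}

```bash
ls; mkdir -p pics; python3 - <<'E'
from plant import monitor, vision, workorder, ctrl
import cv2
s=monitor.get_state(); print(s, ctrl.tcp_to_tips)
for n in ["scene","top","wrist"]:
    c=vision.get_calibration(n); print(n,c)
    im=vision.read_camera(n); cv2.imwrite(f"pics/{n}0.png",im[:,:,::-1])
E
```

```text
pics
{'time': 0.0, 'qpos': array([ 1.19800768e+00,  2.87206937e-01,  1.57819096e+00, -5.35412875e-06,
        1.27860811e+00, -1.50016045e-01]), 'dq': array([-3.66436694e-05, -2.24942117e-04,  7.47171591e-04, -5.59015203e-04,
        2.76301750e-04, -9.79269820e-04]), 'joint_efforts': array([-2.48171301e-05, -4.05968320e+01, -2.92633152e+01, -2.37522509e-04,
        5.81684566e-03, -8.35865904e-06]), 'eef_pos': array([0.14884652, 0.65763991, 0.20461219]), 'tcp_rot': array([ 1.11155267e-01,  9.93802320e-01, -1.16634274e-03, -3.09371526e-04]), 'contact_force': array([ 0.64424903, -0.2241114 ,  0.33610486]), 'wrist_torque': array([ 0.04767086, -0.03233022, -0.03071765]), 'opening': 0.9960157735635485} 0.011
scene {'vfov': 46.846886477926176, 'cx': 322.7373897758278, 'cy': 199.58338957165986, 'D': array([-0.12643484,  0.        ,  0.        ,  0.        ,  0.        ]), 'R': array([[ 0.18494604, -0.98274223,  0.00355928],
       [-0.87546114, -0.16639974, -0.45373881],
       [ 0.44650056,  0.08080118, -0.89112761]]), 't': array([-0.12462258,  0.51216834,  1.2409404 ])}
top {'vfov': 45.36796353765609, 'cx': 318.99632731332395, 'cy': 201.6530421950931, 'D': array([-0.01659497,  0.        ,  0.        ,  0.        ,  0.        ]), 'R': array([[-0.00967862, -0.9999504 ,  0.00235126],
       [-0.98068631,  0.00903276, -0.19537852],
       [ 0.19534759, -0.00419684, -0.98072509]]), 't': array([-0.00743447,  0.54923542,  1.22100609])}
wrist {'vfov': 63.77032086450172, 'cx': 318.1733500715051, 'cy': 200.07175470663273, 'D': array([-0.00265327,  0.        ,  0.        ,  0.        ,  0.        ]), 'R': array([[ 0.22091443,  0.97529126, -0.00194254],
       [ 0.93606702, -0.21146967,  0.28117452],
       [ 0.27381626, -0.06393386, -0.95965469]]), 't': array([-0.67416246, -0.03654044,  0.37921406])}
```

View pics/scene0.png

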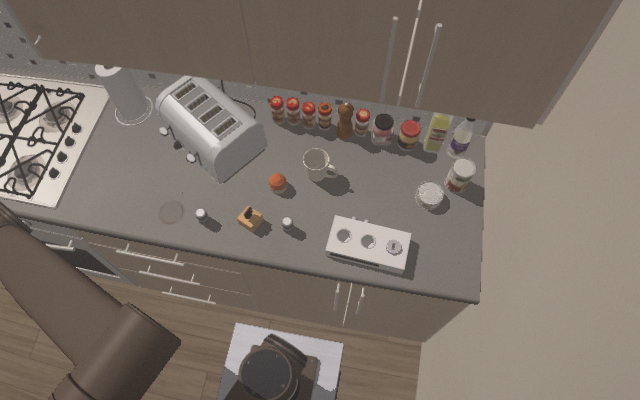

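View pics/top0.png

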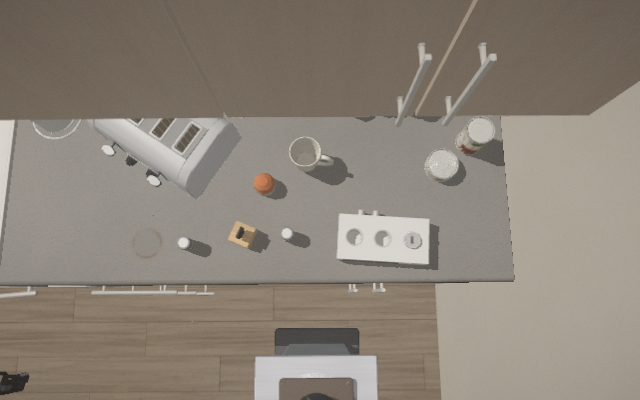

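View pics/wrist0.png

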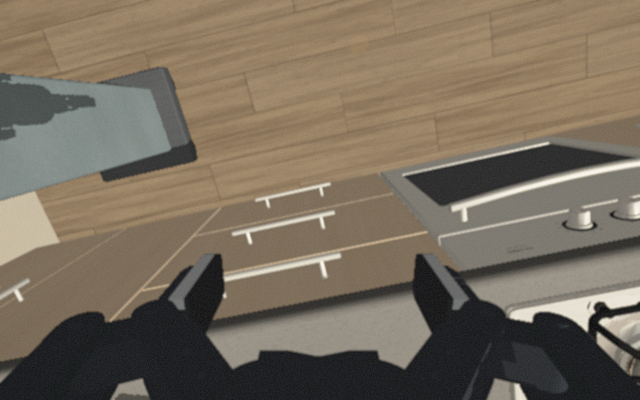

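The scene view shows cartridges at about (201,215) and (288,224), the key rest at (250,217) and the unit at (368,245). The arm is off to the left. I'll enlarge the relevant areas.

```bash
python3 - <<'E'
import cv2
t=cv2.imread("pics/top0.png"); s=cv2.imread("pics/scene0.png")
cv2.imwrite("pics/tA.png",cv2.resize(t[210:270,165:305],None,fx=5.5,fy=5.5,interpolation=cv2.INTER_CUBIC))
cv2.imwrite("pics/tB.png",cv2.resize(t[200:275,330:440],None,fx=7,fy=7,interpolation=cv2.INTER_CUBIC))
cv2.imwrite("pics/sA.png",cv2.resize(s[195:245,185:305],None,fx=6.5,fy=6.5,interpolation=cv2.INTER_CUBIC))
cv2.imwrite("pics/sB.png",cv2.resize(s[205:280,315:420],None,fx=7,fy=7,interpolation=cv2.INTER_CUBIC))
E
```

```text
(no output)
```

View pics/tA.png

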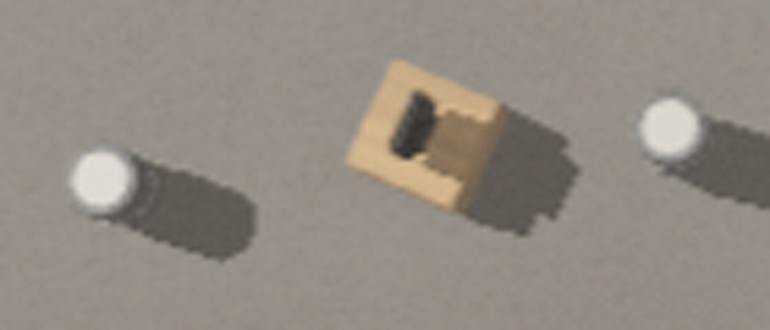

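View pics/tB.png

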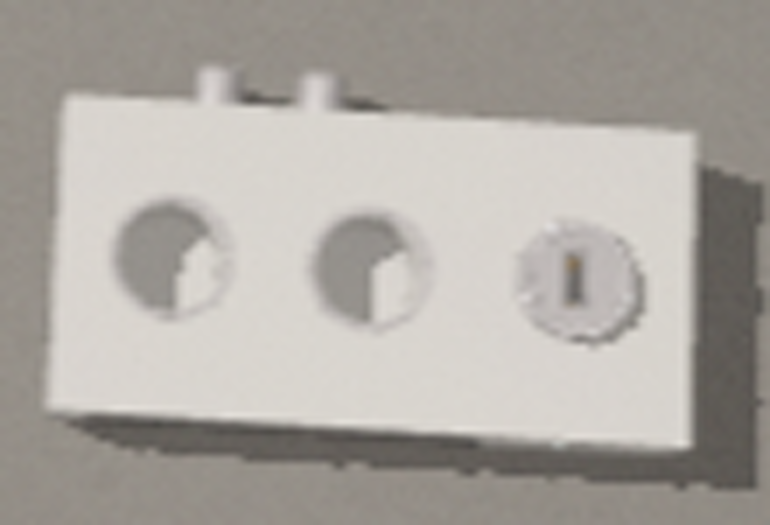

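View pics/sA.png

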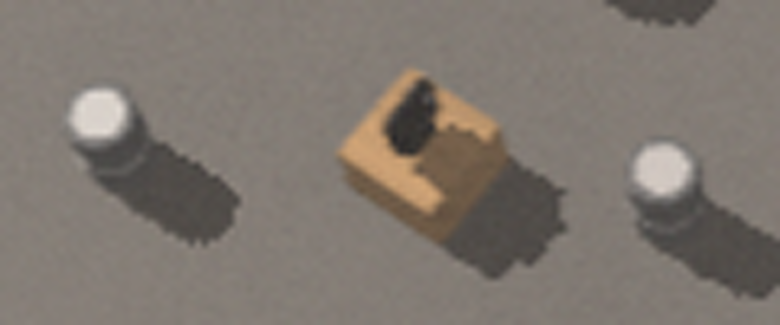

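View pics/sB.png

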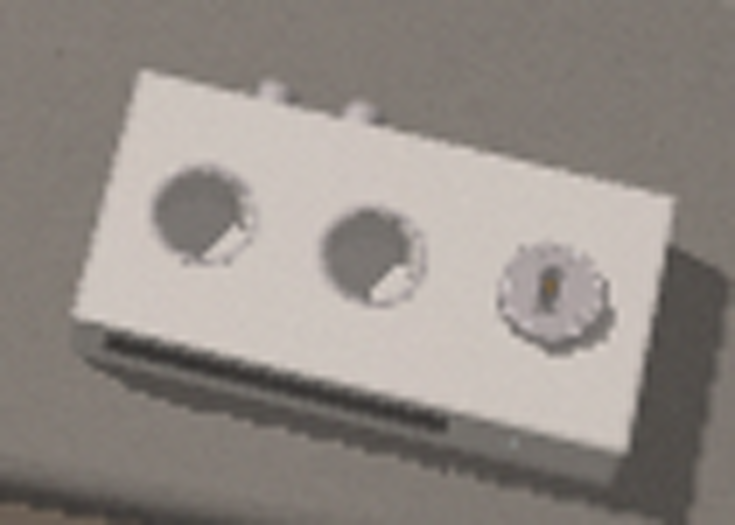

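```bash
cat > h.py <<'E'
import numpy as np, cv2
from plant import monitor, vision, workorder, ctrl
def K(c):
    f=200/np.tan(np.radians(c["vfov"])/2); return np.array([[f,0,c["cx"]],[0,f,c["cy"]],[0,0,1]])
def ray(c,uv,z):
    p=cv2.undistortPoints(np.array([[uv]],float),K(c),c["D"])[0,0]
    d=c["R"].T@np.array([p[0],p[1],1]); o=-c["R"].T@c["t"]
    return (o+d*(z-o[2])/d[2])[:2]
def proj(c,X):
    return cv2.projectPoints(np.array([X],float),cv2.Rodrigues(c["R"])[0],c["t"],K(c),c["D"])[0].ravel()
def st():
    s=monitor.get_state()
    from scipy.spatial.transform import Rotation as R
    M=R.from_quat(s["tcp_rot"]).as_matrix()
    return s,M
def plan(x,y,z,yaw=None):
    """shift to target in tool axes; yaw: desired angle (world) of tool x axis, mod pi"""
    s,M=st(); d=M.T@(np.array([x,y,z])-s["eef_pos"])
    a=np.arctan2(M[1,0],M[0,0]); sp=0
    if yaw is not None:
        # tool z down: + spin turns clockwise from above
        sp=-((yaw-a+np.pi/2)%np.pi-np.pi/2)
    print("t",round(s["time"],2),"pos",s["eef_pos"].round(4),"yawx",round(a,3),"q",s["qpos"].round(2),"tilt",M[:,2].round(4),"open",round(s["opening"]*85.4,1),"F",s["contact_force"].round(1),"T",s["wrist_torque"].round(2))
    print("shift",d.round(4),"spin",round(sp,3))
def snap(cam,name,box=None,fx=1,):
    c=vision.get_calibration(cam); im=vision.read_camera(cam)[:,:,::-1]
    np.save("pics/%s.npy"%name,im)
    o=im
    if box: o=im[box[1]:box[3],box[0]:box[2]]
    cv2.imwrite("pics/%s.png"%name,cv2.resize(o,None,fx=fx,fy=fx,interpolation=cv2.INTER_CUBIC))
    import pickle; pickle.dump(c,open("pics/%s.pkl"%name,"wb"))
    return c
E
python3 - <<'E'
from h import *
T=vision.get_calibration("top");S=vision.get_calibration("scene")
a=lambda x,y:((x+.5)/5.5+165-.5,(y+.5)/5.5+210-.5)
b=lambda x,y:((x+.5)/7+330-.5,(y+.5)/7+200-.5)
c=lambda x,y:((x+.5)/6.5+185-.5,(y+.5)/6.5+195-.5)
d=lambda x,y:((x+.5)/7+315-.5,(y+.5)/7+205-.5)
P=lambda n,p,q,z:print(n,ray(T,p,z).round(4) if p else'',ray(S,q,z).round(4) if q else '')
P("c1",a(103,181),c(100,115),.056)
P("c2",a(670,129),c(663,170),.056)
P("bow top",a(413,125),None,.08); P("bow top?",None,c(422,92),.08)
P("w0",b(173,258),d(203,214),.045);P("w1",b(371,268),d(373,256),.045);P("lock",b(573,280),d(549,289),.053)
for n,p,q in [("FL",(65,95),(142,70)),("FR",(695,132),(675,200)),("NR",(690,448),(630,452)),("NL",(48,410),(75,318))]:P(n,b(*p),d(*q),.045)
for n,p,q in [("r1",(397,60),(412,70)),("r2",(502,105),(505,135)),("r3",(460,210),(440,212)),("r4",(346,160),(340,155))]:P(n,a(*p),c(*q),.040)
E
```

```text
c1 [0.443  0.3437] [0.4456 0.3445]
c2 [0.4655 0.0738] [0.4683 0.0737]
bow top [0.4653 0.1927] 
bow top?  [0.4758 0.1893]
w0 [ 0.4562 -0.1052] [ 0.4585 -0.1046]
w1 [ 0.4517 -0.18  ] [ 0.4528 -0.1798]
lock [ 0.4455 -0.2547] [ 0.4483 -0.2558]
FL [ 0.5192 -0.0654] [ 0.5214 -0.0667]
FR [ 0.5026 -0.3055] [ 0.5029 -0.306 ]
NR [ 0.3828 -0.2972] [ 0.3849 -0.2992]
NL [ 0.3994 -0.0569] [ 0.4011 -0.0589]
r1 [0.5026 0.2077] [0.5041 0.2075]
r2 [0.4801 0.1563] [0.4789 0.1547]
r3 [0.4293 0.1757] [0.4341 0.1753]
r4 [0.454  0.2312] [0.4538 0.2299]
```

Two views agree within about 2.5 mm. First move: above the far cartridge, at about (0.444, 0.344).

```bash
python3 -c "
from h import *
plan(.4445,.344,.16,3.07)"
```

```text
t 0.15 pos [0.1489 0.6578 0.2049] yawx 2.919 q [ 1.2   0.29  1.58 -0.    1.28 -0.15] tilt [-7.0e-04 -1.8e-03 -1.0e+00] open 85.4 F [ 0.2 -0.3 -0.3] T [0.04 0.01 0.  ]
shift [-0.3576 -0.2406  0.0453] spin -0.151
```

>>> jog_arm:
  series:
    - [-0.032, -0.022, 0, 0]
    - [-0.032, -0.022, 0, 0]
    - [-0.032, -0.022, 0, 0]
    - [-0.032, -0.022, 0, 0]
    - [-0.032, -0.022, 0, 0]
    - [-0.032, -0.022, 0, 0]
    - [-0.032, -0.022, 0, 0]
    - [-0.032, -0.022, 0, 0]
  grip: 0.07

```text
time: 0.82
eef_pos: [0.3607, 0.4249, 0.2002]
tcp_rot: [0.104, 0.995, -0.002, -0.002]
contact_force: [0.9, 0.1, 0.1]
opening: 0.821
```

```bash
python3 -c "
from h import *
plan(.4445,.344,.15,2.919)"
```

```text
t 0.82 pos [0.3607 0.4249 0.2002] yawx 2.934 q [ 0.68  0.04  1.87  0.    1.24 -0.68] tilt [-0.0053 -0.004  -1.    ] open 70.1 F [0.9 0.1 0.1] T [ 0.04 -0.01  0.04]
shift [-0.0989 -0.0616  0.0501] spin 0.015
```

>>> jog_arm:
  series:
    - [-0.02, -0.012, 0.01, 0]
    - [-0.02, -0.012, 0.01, 0]
    - [-0.02, -0.012, 0.01, 0]
    - [-0.02, -0.012, 0.01, 0]
    - [-0.015, -0.009, 0.01, 0]
    - [-0.004, -0.003, 0, 0]
    - [0, 0, 0, 0]
    - [0, 0, 0, 0]

```text
time: 1.48
eef_pos: [0.4523, 0.3341, 0.1478]
tcp_rot: [0.11, 0.994, -0.003, -0.002]
contact_force: [0.5, 0.7, 0.0]
opening: 0.814
```

```bash
python3 -c "
from h import *
plan(.4445,.344,.041,2.919)
c=snap('wrist','w1',)
print(proj(c,[.4445,.344,.056]),proj(c,[.4445,.344,0.0]))"
```

```text
t 1.48 pos [0.4523 0.3341 0.1478] yawx 2.922 q [ 0.46  0.1   1.9  -0.    1.15 -0.89] tilt [-0.0055 -0.0048 -1.    ] open 69.5 F [0.5 0.7 0. ] T [ 0.03  0.02 -0.02]
shift [0.0093 0.0085 0.1068] spin 0.003
[328.07398809 183.75724037] [326.73429177 170.92563592]
```

View pics/w1.png

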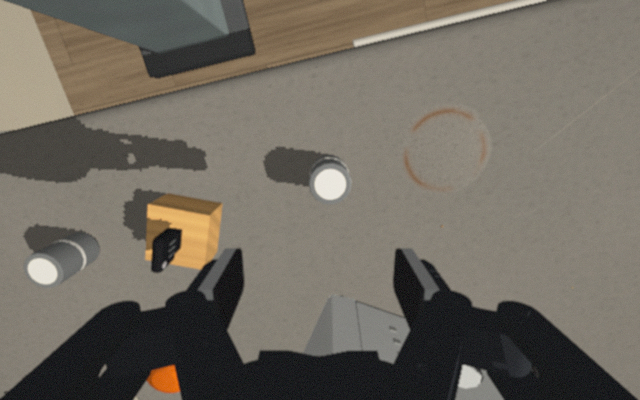

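The cartridge top is at (330,183), against a prediction of (328,184), so the estimate is good. The disc at (447,150) is a stain on the worktop. Descending now.

>>> jog_arm:
  series:
    - [0.009, 0.0085, 0.01, 0]
    - [0.002, 0.001, 0.02, 0]
    - [0, 0, 0.02, 0]
    - [0, 0, 0.02, 0]
    - [0, 0, 0.02, 0]
    - [0, 0, 0.012, 0]
    - [0, 0, 0.004, 0]
    - [0, 0, 0, 0]

```text
time: 2.2
eef_pos: [0.4369, 0.3592, 0.0413]
tcp_rot: [0.103, 0.995, 0.002, 0.001]
contact_force: [-1.2, -0.0, 0.7]
opening: 0.82
```

```bash
python3 -c "
from h import *
plan(.4445,.344,.041,2.919)
c=snap('wrist','w2',)"
```

```text
t 2.2 pos [0.4369 0.3592 0.0413] yawx 2.935 q [ 0.51  0.24  1.96  0.    0.94 -0.86] tilt [ 0.0026  0.0038 -1.    ] open 70.0 F [-1.2 -0.   0.7] T [0.01 0.01 0.04]
shift [-0.0106 -0.0133  0.0003] spin 0.016
```

View pics/w2.png

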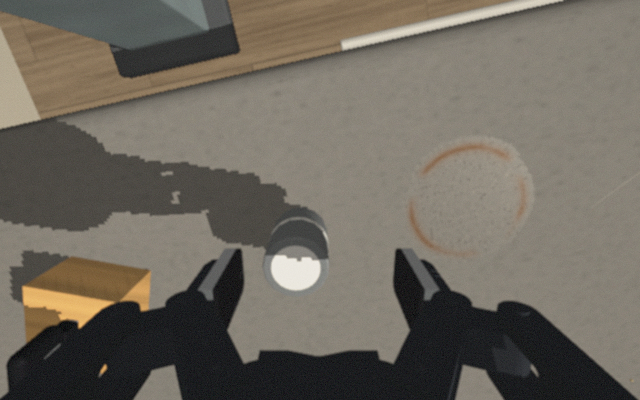

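>>> jog_arm:
  series:
    - [-0.005, -0.006, 0, 0]
    - [-0.003, -0.004, 0, 0]
    - [-0.002, -0.002, 0, 0]
    - [0, 0, 0, 0]
    - [0, 0, 0, 0]
    - [0, 0, 0, 0]
    - [0, 0, 0, 0]
    - [0, 0, 0, 0]

```text
time: 2.92
eef_pos: [0.4496, 0.346, 0.0483]
tcp_rot: [0.104, 0.995, 0.006, 0.006]
contact_force: [-0.4, 0.7, 0.0]
opening: 0.82
```

```bash
python3 -c "
from h import *
plan(.4445,.344,.041,2.919);print(st()[0]['dq'])
c=snap('wrist','w3',);plan(.4445,.344,.041,2.919)"
```

```text
t 2.92 pos [0.4496 0.346  0.0483] yawx 2.933 q [ 0.48  0.23  1.96  0.    0.94 -0.89] tilt [ 0.0135  0.0097 -0.9999] open 70.0 F [-0.4  0.7  0. ] T [-0.02 -0.01  0.  ]
shift [ 0.0047 -0.0031  0.0072] spin 0.014
[-0.00115359 -0.00280234 -0.00187524 -0.00017888  0.00038694 -0.00174405]
t 2.97 pos [0.4496 0.346  0.0483] yawx 2.933 q [ 0.48  0.23  1.96  0.    0.94 -0.89] tilt [ 0.0135  0.0096 -0.9999] open 69.9 F [ 0.  -0.2  0.2] T [ 0.05 -0.03  0.05]
shift [ 0.0047 -0.0031  0.0072] spin 0.014
```

View pics/w3.png

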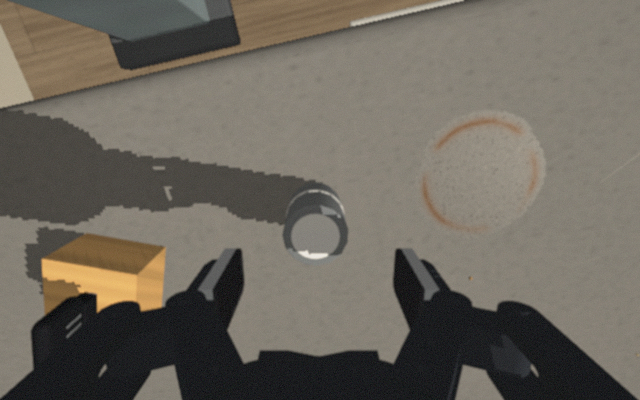

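>>> jog_arm:
  series:
    - [0.002, -0.001, 0.003, 0]
    - [0.001, -0.001, 0.002, 0]
    - [0.001, -0.001, 0.001, 0]
    - [0, 0, 0, 0]
    - [0, 0, 0, 0]
    - [0, 0, 0, 0]
    - [0, 0, 0, 0]
    - [0, 0, 0, 0]

```text
time: 3.63
eef_pos: [0.4436, 0.3437, 0.0407]
tcp_rot: [0.104, 0.995, 0.005, 0.005]
contact_force: [-0.6, 0.3, -0.4]
opening: 0.817
```

```bash
python3 -c "
from h import *
plan(.4445,.344,.041,2.919);print(st()[0]['dq'])"
```

```text
t 3.63 pos [0.4436 0.3437 0.0407] yawx 2.934 q [ 0.48  0.23  1.98  0.    0.92 -0.89] tilt [ 0.0118  0.0089 -0.9999] open 69.8 F [-0.6  0.3 -0.4] T [-0.08 -0.06  0.02]
shift [-0.0008  0.0005 -0.0003] spin 0.015
[ 5.15895022e-05 -1.22111368e-05 -1.05141208e-03  1.54857882e-03
  3.33645987e-04  6.92918870e-04]
```

>>> jog_arm:
  series:
    - [0, 0, 0, 0]
    - [0, 0, 0, 0]
    - [0, 0, 0, 0]
    - [0, 0, 0, 0]
    - [0, 0, 0, 0]
    - [0, 0, 0, 0]
    - [0, 0, 0, 0]
    - [0, 0, 0, 0]
  grip: 0.02
  grip_force: 30

```text
time: 4.3
eef_pos: [0.4441, 0.3439, 0.0411]
tcp_rot: [0.104, 0.995, 0.005, 0.006]
contact_force: [-0.7, 0.1, 0.5]
opening: 0.235
```

```bash
python3 -c "
from h import *
plan(.4445,.344,.16,2.919);c=snap('wrist','w4')"
```

```text
t 4.3 pos [0.4441 0.3439 0.0411] yawx 2.934 q [ 0.48  0.23  1.98  0.    0.92 -0.89] tilt [ 0.0126  0.0093 -0.9999] open 20.1 F [-0.7  0.1  0.5] T [ 0.03 -0.   -0.02]
shift [-0.0016  0.0016 -0.1189] spin 0.015
```

View pics/w4.png

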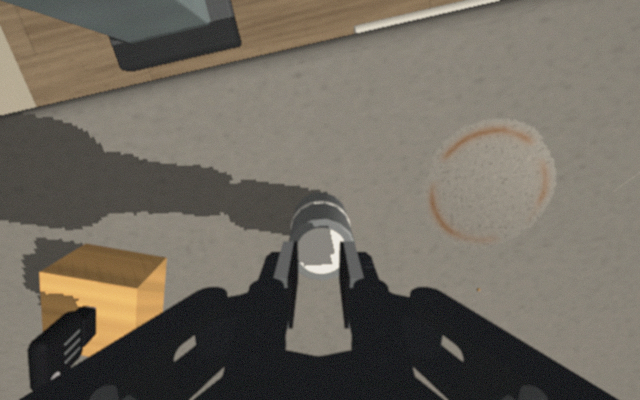

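```bash
python3 -c "
from h import *
c=vision.get_calibration('wrist')
s,M=st();p=s['eef_pos'];print(-c['R'].T@c['t'], p)
for h in (-.011,0,.008,.03,.06): print(h,proj(c,p-M[:,2]*h), [proj(c,p-M[:,2]*h+M[:,1]*k) for k in(-.01,.01)], (c['R']@(p-M[:,2]*h)+c['t'])[2])
for z in (0,.056): print('cart',proj(c,[.4445,.344,z]), [proj(c,[.4445+M[0,1]*k,.344+M[1,1]*k,z]) for k in(-.018,.018)])
"
```

```text
[0.3720304  0.3572647  0.20841935] [0.44407559 0.3438955  0.04108836]
-0.011 [317.79593566 230.55414936] [array([301.04983101, 230.55518028]), array([334.5416592 , 230.55267959])] 0.19198062352674705
0 [317.77853904 237.81426583] [array([300.05839099, 237.81537271]), array([335.49826123, 237.81255048])] 0.18142546175117324
0.008 [317.76456049 243.64817546] [array([299.2617399, 243.6493396]), array([336.26691752, 243.64624533])] 0.17374898045984688
0.03 [317.71887761 262.7153398 ] [array([296.65818342, 262.71666023]), array([338.77897443, 262.71259249])] 0.15263865690869932
0.06 [317.63152704 299.18042271] [array([291.67971382, 299.18185041]), array([343.58244258, 299.17556563])] 0.12385185206622537
cart [317.41537595 214.19310355] [array([291.19072081, 214.29624593]), array([343.59162161, 214.08965442])]
cart [318.4497814  250.07958019] [array([283.82110983, 250.2584918 ]), array([352.99392311, 249.89803696])]
```

```bash
python3 -c "
from h import *
im=np.load('pics/w4.npy');cv2.imwrite('pics/w4c.png',cv2.resize(im[180:370,230:410],None,fx=3.1,fy=3.1,interpolation=cv2.INTER_CUBIC))
c=snap('scene','s4',(170,180,270,250),7.5)"
```

```text
(no output)
```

View pics/w4c.png

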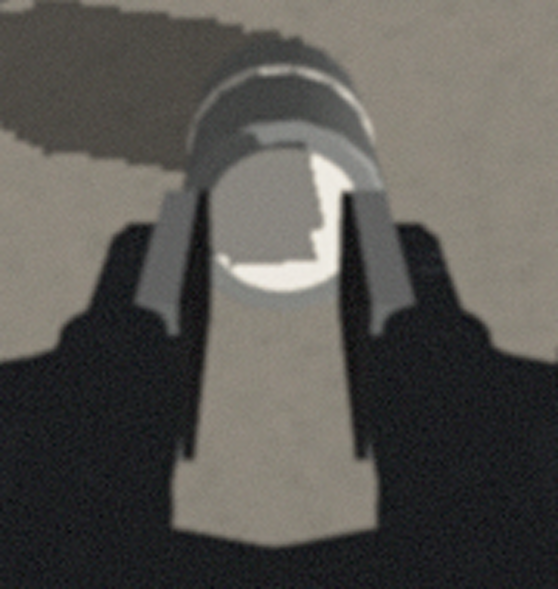

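View pics/s4.png

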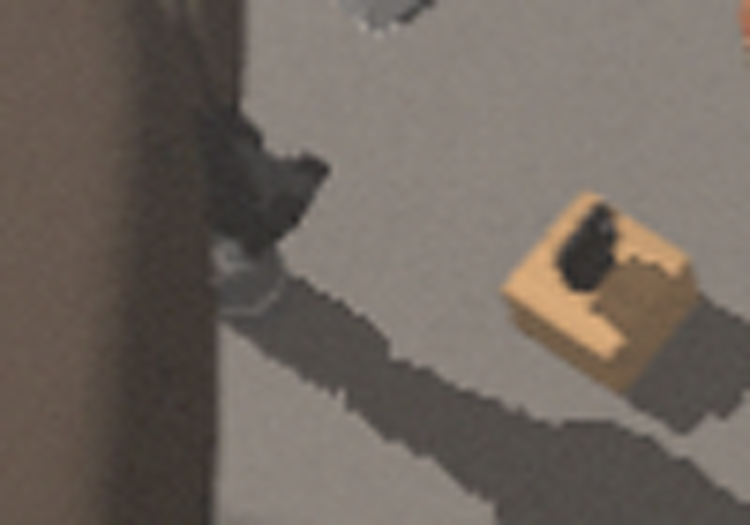

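The fingers closed to 20 mm on nothing. In the picture the tips sit above the cartridge top, so they end well behind where the stated TCP offset puts them. I'll reopen, go about 25 mm lower (safe even if the stated offset is right), and look again.

>>> jog_arm:
  series:
    - [0, 0, 0, 0]
    - [0, 0, 0, 0]
    - [0, 0, 0, 0]
    - [0, 0, 0, 0]
    - [0, 0, 0.005, 0]
    - [0, 0, 0.006, 0]
    - [0, 0, 0.005, 0]
    - [0, 0, 0.003, 0]
  grip: 0.06

```text
time: 5.07
eef_pos: [0.4449, 0.3444, 0.0212]
tcp_rot: [0.104, 0.995, 0.006, 0.007]
contact_force: [0.1, 0.1, -0.3]
opening: 0.705
```

```bash
python3 -c "
from h import *
plan(.4445,.344,.018,2.919);c=snap('wrist','w5')"
```

```text
t 5.07 pos [0.4449 0.3444 0.0212] yawx 2.934 q [ 0.48  0.26  1.98  0.    0.88 -0.89] tilt [ 0.0142  0.0101 -0.9998] open 60.2 F [ 0.1  0.1 -0.3] T [-0.01  0.03 -0.03]
shift [ 0.0003 -0.0005  0.0031] spin 0.015
```

View pics/w5.png

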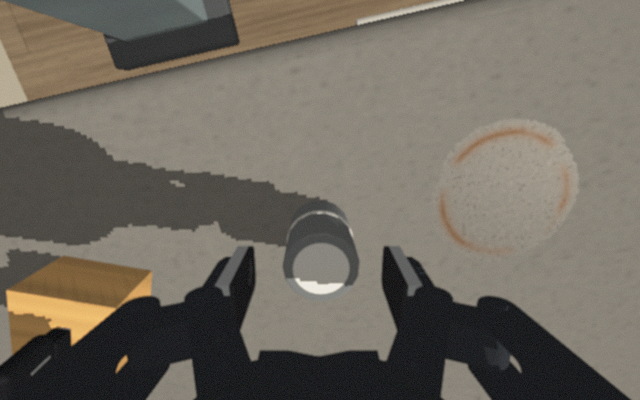

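>>> jog_arm:
  series:
    - [0, 0, 0.003, 0]
    - [0, 0, 0.003, 0]
    - [0, 0, 0.002, 0]
    - [0, 0, 0, 0]
    - [0, 0, 0, 0]
    - [0, 0, 0, 0]
    - [0, 0, 0, 0]
    - [0, 0, 0, 0]

```text
time: 5.78
eef_pos: [0.4442, 0.344, 0.0108]
tcp_rot: [0.104, 0.995, 0.005, 0.005]
contact_force: [-0.8, 0.2, -0.1]
opening: 0.702
```

```bash
python3 -c "
from h import *
plan(.4445,.344,.018,2.919);c=snap('scene','s6',(170,180,270,250),7.5);c=snap('top','t6',(150,200,250,270),7.5)"
```

```text
t 5.78 pos [0.4442 0.344  0.0108] yawx 2.934 q [ 0.48  0.28  1.99  0.    0.86 -0.89] tilt [ 0.0117  0.0088 -0.9999] open 59.9 F [-0.8  0.2 -0.1] T [-0.   -0.02  0.02]
shift [-0.0004  0.0001 -0.0072] spin 0.015
```

View pics/s6.png

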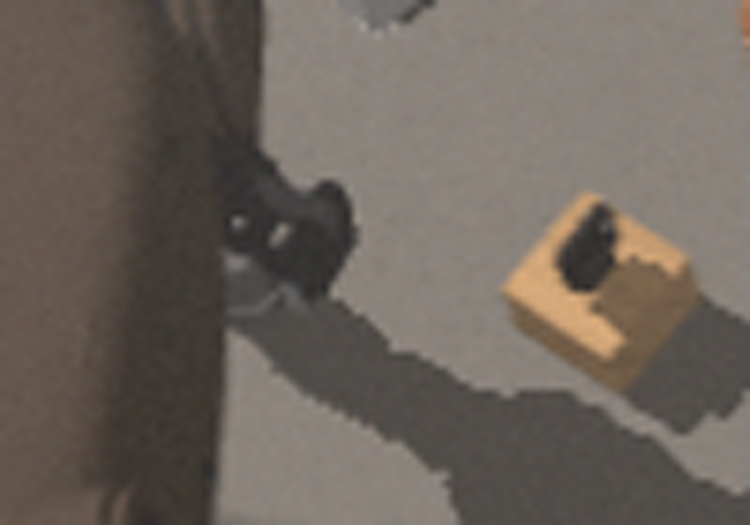

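View pics/t6.png

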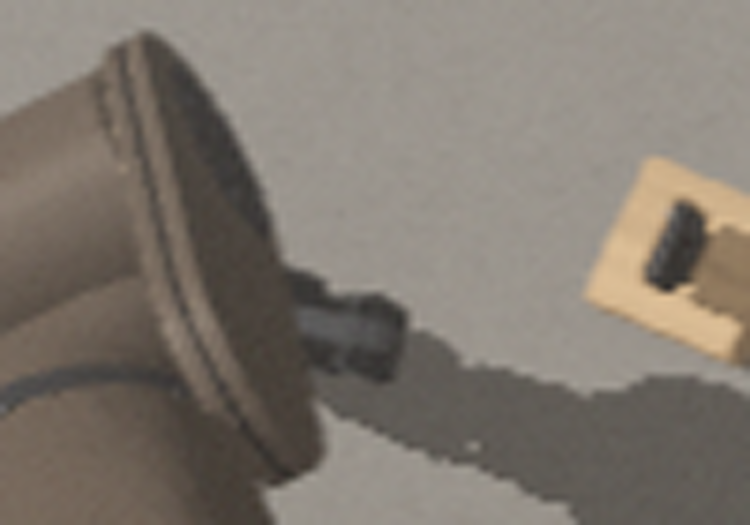

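```bash
python3 -c "
from h import *
for n,(x0,y0) in (('scene',(170,180)),('top',(150,200))):
  c=vision.get_calibration(n)
  for z in (0,.02,.04,.06):
    print(n,z,[((proj(c,[.444+dx,y,z])-[x0,y0])*7.5).round() for dx,y in ((-.011,.314),(.011,.314),(-.011,.30))])"
```

```text
scene 0 [array([314., 337.]), array([329., 291.]), array([346., 343.])]
scene 0.02 [array([304., 318.]), array([319., 271.]), array([336., 324.])]
scene 0.04 [array([294., 298.]), array([309., 251.]), array([326., 304.])]
scene 0.06 [array([284., 278.]), array([299., 230.]), array([316., 284.])]
top 0 [array([373., 363.]), array([375., 302.]), array([411., 362.])]
top 0.02 [array([359., 357.]), array([362., 296.]), array([398., 357.])]
top 0.04 [array([345., 351.]), array([348., 289.]), array([385., 351.])]
top 0.06 [array([331., 345.]), array([333., 282.]), array([371., 345.])]
```

Scene and wrist views both put the tips at z ≈ 0.037 with the TCP at 0.011. That is the right grip height, so I'll close.

>>> jog_arm:
  series:
    - [0, 0, 0, 0]
    - [0, 0, 0, 0]
    - [0, 0, 0, 0]
    - [0, 0, 0, 0]
    - [0, 0, 0, 0]
    - [0, 0, 0, 0]
    - [0, 0, 0, 0]
    - [0, 0, 0, 0]
  grip: 0.02
  grip_force: 30

```text
time: 6.55
eef_pos: [0.4445, 0.3442, 0.0113]
tcp_rot: [0.104, 0.995, 0.005, 0.006]
contact_force: [0.1, 0.5, -0.2]
opening: 0.403
```

```bash
python3 -c "
from h import *
plan(.4445,.344,.018,2.919);c=snap('wrist','w7',(200,150,440,400),2.3)"
```

```text
t 6.55 pos [0.4445 0.3442 0.0113] yawx 2.934 q [ 0.48  0.28  1.99  0.    0.86 -0.89] tilt [ 0.0127  0.0093 -0.9999] open 34.4 F [ 0.1  0.5 -0.2] T [-0.    0.03  0.01]
shift [-0.0001 -0.0001 -0.0067] spin 0.015
```

View pics/w7.png

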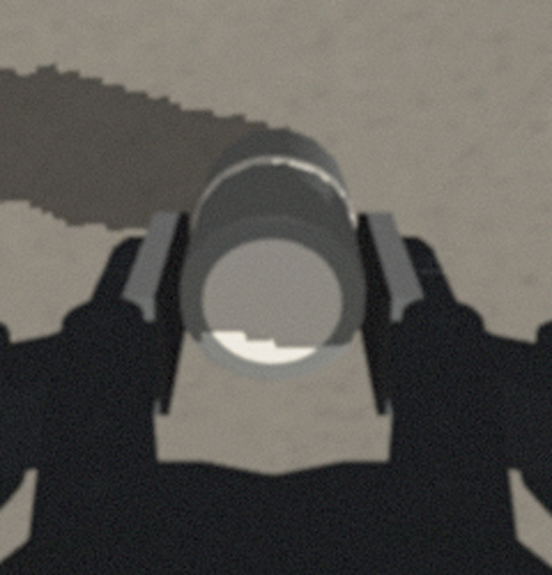

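Gripped: the opening stopped at 34.4 mm. Lifting.

>>> jog_arm:
  series:
    - [0, 0, -0.01, 0]
    - [0, 0, -0.02, 0]
    - [0, 0, -0.025, 0]
    - [0, 0, -0.025, 0]
    - [0, 0, -0.015, 0]
    - [0, 0, -0.006, 0]
    - [0, 0, -0.002, 0]
    - [0, 0, 0, 0]

```text
time: 7.27
eef_pos: [0.4415, 0.3424, 0.1202]
tcp_rot: [0.104, 0.995, 0.004, 0.004]
contact_force: [-0.8, 0.7, 0.6]
opening: 0.407
```

```bash
python3 -c "
from h import *
plan(.4574,-.1047,.12,3.07);c=snap('wrist','w8',(200,150,440,400),2.3)"
```

```text
t 7.27 pos [0.4415 0.3424 0.1202] yawx 2.934 q [ 0.48  0.11  1.94  0.    1.07 -0.89] tilt [ 0.0092  0.0076 -0.9999] open 34.8 F [-0.8  0.7  0.6] T [-0.01 -0.01  0.01]
shift [-0.1078 -0.4342 -0.0031] spin -0.136
```

View pics/w8.png

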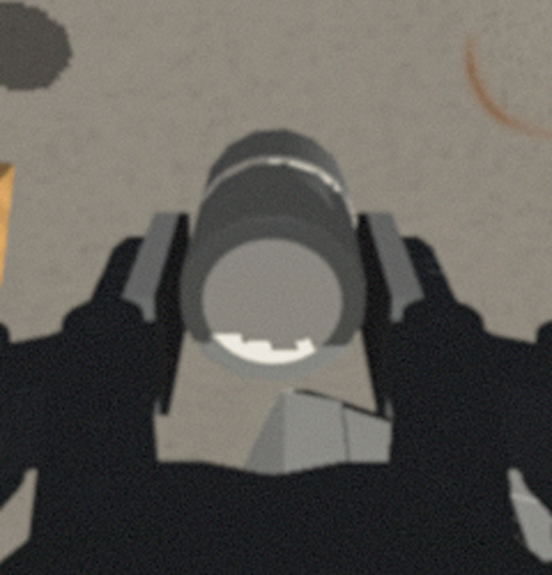

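Held. Swinging across to the unit.

>>> jog_arm:
  series:
    - [-0.005, -0.02, 0, 0]
    - [-0.008, -0.034, 0, 0]
    - [-0.008, -0.034, 0, 0]
    - [-0.008, -0.034, 0, 0]
    - [-0.008, -0.034, 0, 0]
    - [-0.008, -0.034, 0, 0]
    - [-0.008, -0.034, 0, 0]
    - [-0.008, -0.034, 0, 0]

```text
time: 7.98
eef_pos: [0.4413, 0.072, 0.107]
tcp_rot: [0.097, 0.995, 0.003, -0.005]
contact_force: [0.6, -0.2, 0.2]
opening: 0.407
```

```bash
python3 -c "
from h import *
plan(.4574,-.1047,.12,2.934)"
```

```text
t 7.98 pos [0.4413 0.072  0.107 ] yawx 2.947 q [-0.07 -0.12  2.2   0.01  1.07 -1.45] tilt [-0.0084  0.0065 -0.9999] open 34.7 F [ 0.6 -0.2  0.2] T [-0.03 -0.05 -0.  ]
shift [-0.0499 -0.1702 -0.0142] spin 0.013
```

>>> jog_arm:
  series:
    - [-0.008, -0.03, -0.004, 0]
    - [-0.008, -0.03, -0.004, 0]
    - [-0.008, -0.028, -0.003, 0]
    - [-0.007, -0.02, -0.002, 0]
    - [-0.006, -0.012, 0, 0]
    - [-0.003, -0.006, 0, 0]
    - [0, 0, 0, 0]
    - [0, 0, 0, 0]

```text
time: 8.65
eef_pos: [0.4478, -0.0704, 0.1085]
tcp_rot: [0.102, 0.995, 0.004, -0.015]
contact_force: [-0.2, -0.0, -0.9]
opening: 0.408
```

```bash
python3 -c "
from h import *
plan(.4574,-.1047,.12,2.934);print(st()[0]['dq'].round(3))"
```

```text
t 8.65 pos [ 0.4478 -0.0704  0.1085] yawx 2.936 q [-0.38 -0.09  2.17  0.    1.09 -1.75] tilt [-0.0281  0.0113 -0.9995] open 34.8 F [-0.2 -0.  -0.9] T [-0.01  0.03 -0.03]
shift [-0.016  -0.0316 -0.0122] spin 0.002
[-0.004  0.017  0.007  0.001 -0.001  0.   ]
```

>>> jog_arm:
  series:
    - [-0.004, -0.008, 0, 0]
    - [-0.004, -0.008, 0, 0]
    - [-0.002, -0.005, 0, 0]
    - [-0.001, -0.003, 0, 0]
    - [-0.001, -0.002, 0, 0]
    - [0, 0, 0, 0]
    - [0, 0, 0, 0]
    - [0, 0, 0, 0]

```text
time: 9.32
eef_pos: [0.4539, -0.0972, 0.1062]
tcp_rot: [0.1, 0.995, 0.005, -0.016]
contact_force: [-0.3, -0.0, -0.8]
opening: 0.405
```

```bash
python3 -c "
from h import *
plan(.4574,-.1047,.08,2.934);print(st()[0]['dq'].round(3))
c=snap('wrist','w9')
for n,z in (('w0',.045),): print(proj(c,[.4574,-.1047,z]))
print(proj(c,[.4523,-.1795,.045]),proj(c,[.447,-.2562,.053]))
c=snap('top','t9',(320,180,450,280),6)"
```

```text
t 9.32 pos [ 0.4539 -0.0972  0.1062] yawx 2.942 q [-0.43 -0.05  2.14 -0.    1.09 -1.8 ] tilt [-0.0313  0.0133 -0.9994] open 34.6 F [-0.3 -0.  -0.8] T [-0.01 -0.04  0.03]
shift [-0.0058 -0.0069  0.026 ] spin 0.008
[ 0.003 -0.    -0.001  0.     0.     0.002]
[308.39946013 214.40953897]
[210.53155518 227.05017831] [105.30753572 243.66697925]
```

View pics/w9.png

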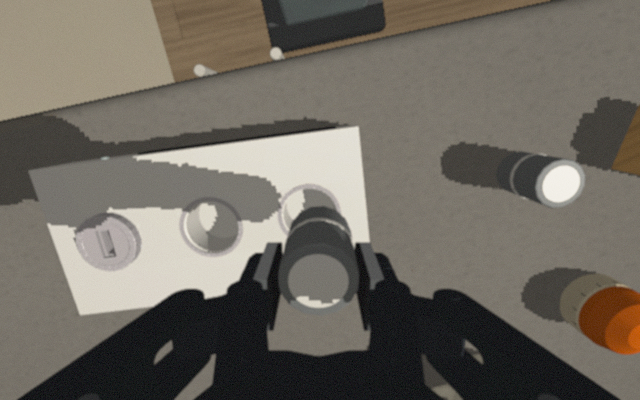

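View pics/t9.png

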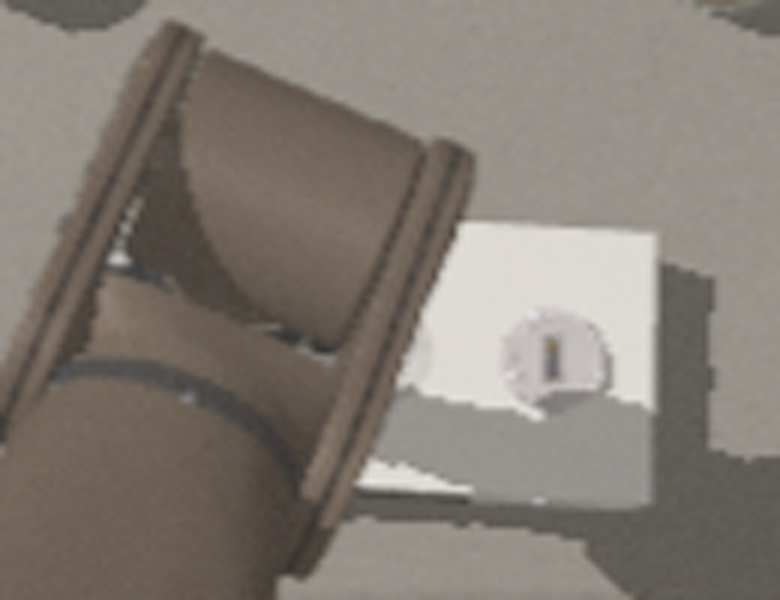

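Measured against predicted pixels: well_1 (211,227) vs (210.5,227), and well_0 (309,213) vs (308,214). The map agrees. Aligning while lowering slowly.

>>> jog_arm:
  series:
    - [-0.002, -0.003, 0.003, 0]
    - [-0.002, -0.002, 0.006, 0]
    - [-0.001, -0.001, 0.007, 0]
    - [0, 0, 0.005, 0]
    - [0, 0, 0.003, 0]
    - [0, 0, 0.001, 0]
    - [0, 0, 0, 0]
    - [0, 0, 0, 0]

```text
time: 10.08
eef_pos: [0.4563, -0.1036, 0.0772]
tcp_rot: [0.099, 0.995, 0.005, -0.017]
contact_force: [-0.7, -0.1, 0.4]
opening: 0.406
```

```bash
python3 -c "
from h import *
plan(.457,-.1047,.060,2.934);print(st()[0]['dq'].round(3))"
```

```text
t 10.08 pos [ 0.4563 -0.1036  0.0772] yawx 2.942 q [-0.44 -0.    2.15 -0.    1.03 -1.81] tilt [-0.0333  0.0143 -0.9993] open 34.7 F [-0.7 -0.1  0.4] T [ 0.02  0.05 -0.03]
shift [-0.0015 -0.001   0.0171] spin 0.008
[ 0.002  0.004  0.003 -0.001 -0.001 -0.001]
```

>>> jog_arm:
  series:
    - [-0.0012, -0.001, 0.003, 0]
    - [-0.0007, -0.0005, 0.005, 0]
    - [-0.0002, 0, 0.005, 0]
    - [-0.0002, 0, 0.005, 0]
    - [-0.0002, 0, 0.004, 0]
    - [0, 0, 0.003, 0]
    - [0, 0, 0, 0]
    - [0, 0, 0, 0]

```text
time: 10.75
eef_pos: [0.458, -0.1054, 0.0496]
tcp_rot: [0.099, 0.995, 0.005, -0.017]
contact_force: [0.1, 0.3, 0.1]
opening: 0.405
```

```bash
python3 -c "
from h import *
plan(.457,-.1047,.030,2.934);c=snap('wrist','w10',(220,150,440,350),3)"
```

```text
t 10.75 pos [ 0.458  -0.1054  0.0496] yawx 2.943 q [-0.44  0.05  2.16 -0.    0.97 -1.81] tilt [-0.0328  0.0141 -0.9994] open 34.6 F [0.1 0.3 0.1] T [-0.03 -0.01 -0.03]
shift [0.0004 0.0003 0.0196] spin 0.009
```

View pics/w10.png

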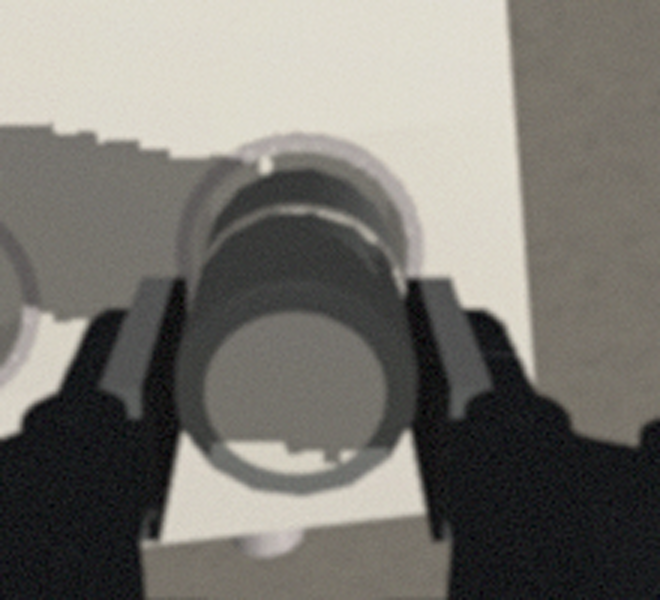

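Cartridge foot is in the mouth, with no contact force. Continuing down.

>>> jog_arm:
  series:
    - [0, 0, 0.003, 0]
    - [-0.0002, 0, 0.004, 0]
    - [-0.0002, 0, 0.004, 0]
    - [-0.0002, 0, 0.003, 0]
    - [-0.0002, 0, 0.001, 0]
    - [0, 0, 0, 0]
    - [0, 0, 0, 0]
    - [0, 0, 0, 0]

```text
time: 11.47
eef_pos: [0.4585, -0.1054, 0.0334]
tcp_rot: [0.099, 0.995, 0.005, -0.017]
contact_force: [0.4, 0.1, -0.6]
opening: 0.404
```

```bash
python3 -c "
from h import *
plan(.457,-.1047,.030,2.934);c=snap('wrist','w11',(220,150,440,350),3)"
```

```text
t 11.47 pos [ 0.4585 -0.1054  0.0334] yawx 2.943 q [-0.44  0.08  2.17 -0.    0.93 -1.81] tilt [-0.0323  0.0138 -0.9994] open 34.5 F [ 0.4  0.1 -0.6] T [0.04 0.03 0.03]
shift [0.0015 0.0004 0.0034] spin 0.009
```

View pics/w11.png

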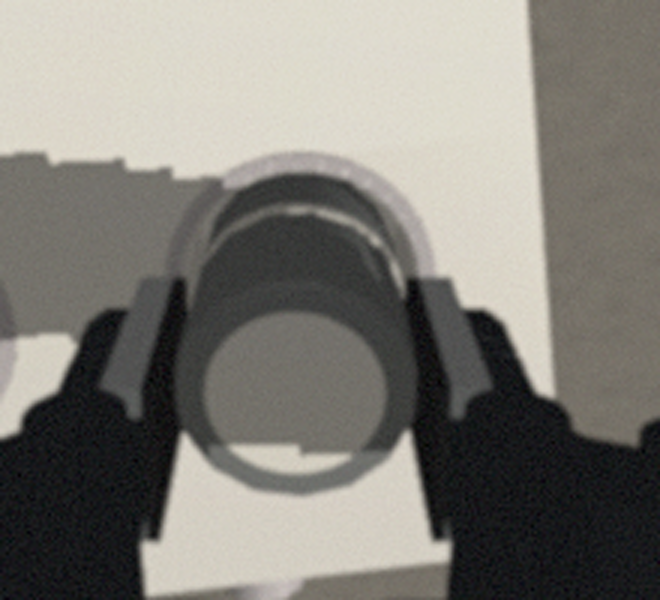

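>>> jog_arm:
  series:
    - [0.0005, 0, 0.002, 0]
    - [0, 0, 0.002, 0]
    - [0, 0, 0.001, 0]
    - [0, 0, 0, 0]
    - [0, 0, 0, 0]
    - [0, 0, 0, 0]
    - [0, 0, 0, 0]
    - [0, 0, 0, 0]

```text
time: 12.18
eef_pos: [0.4583, -0.1055, 0.0284]
tcp_rot: [0.099, 0.995, 0.005, -0.016]
contact_force: [0.1, 0.3, -0.5]
opening: 0.403
```

```bash
python3 -c "
from h import *
plan(.457,-.1047,.027,2.934)"
```

```text
t 12.18 pos [ 0.4583 -0.1055  0.0284] yawx 2.943 q [-0.44  0.09  2.17 -0.    0.92 -1.81] tilt [-0.0309  0.0132 -0.9994] open 34.4 F [ 0.1  0.3 -0.5] T [-0.    0.02  0.01]
shift [0.0014 0.0005 0.0015] spin 0.009
```

Roughly 2 mm above the bottom. Releasing here, then lifting.

>>> jog_arm:
  series:
    - [0, 0, 0, 0]
    - [0, 0, 0, 0]
    - [0, 0, 0, 0]
    - [0, 0, 0, 0]
    - [0, 0, -0.004, 0]
    - [0, 0, -0.01, 0]
    - [0, 0, -0.02, 0]
    - [0, 0, -0.025, 0]
  grip: 0.055

```text
time: 12.85
eef_pos: [0.4562, -0.1045, 0.0856]
tcp_rot: [0.099, 0.995, 0.007, -0.022]
contact_force: [-0.4, -0.3, 0.5]
opening: 0.641
```

>>> jog_arm:
  series:
    - [0, 0, -0.02, 0]
    - [0, 0, -0.01, 0]
    - [0, 0.005, -0.005, 0]
    - [0, 0.01, 0, 0]
    - [0, 0.01, 0, 0]
    - [0, 0.01, 0, 0]
    - [0, 0.005, 0, 0]
    - [0, 0, 0, 0]

```text
time: 13.52
eef_pos: [0.4684, -0.0623, 0.128]
tcp_rot: [0.099, 0.995, 0.006, -0.018]
contact_force: [0.9, 0.6, 0.3]
opening: 0.647
```

```bash
python3 -c "
from h import *
plan(.467,.0738,.12,2.934);c=snap('wrist','w12')
print(proj(c,[.4574,-.1047,.071]),proj(c,[.467,.0738,.056]),proj(c,[.4523,-.1795,.045]),proj(c,[.447,-.2562,.053]))"
```

```text
t 13.52 pos [ 0.4684 -0.0623  0.128 ] yawx 2.942 q [-0.35 -0.06  2.11  0.    1.13 -1.72] tilt [-0.0341  0.0152 -0.9993] open 55.2 F [0.9 0.6 0.3] T [-0.1   0.03  0.02]
shift [0.028  0.1331 0.0101] spin 0.008
[257.58288093 206.96487281] [491.43092789 168.44828753] [172.67439736 210.2422236 ] [ 74.28827497 225.23322268]
```

View pics/w12.png

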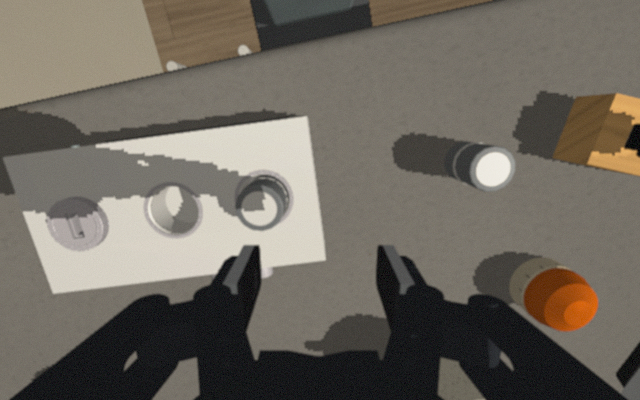

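The first cartridge is seated: its top is at (259,208) against a predicted (258,207). The second is at (491,169), exactly as predicted. Moving there.

>>> jog_arm:
  series:
    - [0.004, 0.018, 0, 0]
    - [0.005, 0.025, 0, 0]
    - [0.005, 0.025, 0, 0]
    - [0.005, 0.025, 0, 0]
    - [0.004, 0.015, 0, 0]
    - [0.001, 0.006, 0, 0]
    - [0, 0.002, 0, 0]
    - [0, 0, 0, 0]
  grip: 0.06

```text
time: 14.23
eef_pos: [0.4646, 0.0601, 0.124]
tcp_rot: [0.1, 0.995, 0.005, -0.023]
contact_force: [0.3, 0.1, 0.4]
opening: 0.706
```

```bash
python3 -c "
from h import *
plan(.467,.0738,.0113,2.934);print(st()[0]['dq'].round(3))"
```

```text
t 14.23 pos [0.4646 0.0601 0.124 ] yawx 2.941 q [-0.09 -0.06  2.12  0.01  1.13 -1.47] tilt [-0.0451  0.0146 -0.9989] open 60.3 F [0.3 0.1 0.4] T [-0.07 -0.05 -0.01]
shift [-0.0049  0.0133  0.1126] spin 0.007
[-0.001  0.006  0.003 -0.008 -0.002 -0.006]
```

>>> jog_arm:
  series:
    - [-0.002, 0.006, 0.002, 0]
    - [-0.002, 0.005, 0.015, 0]
    - [-0.001, 0.001, 0.03, 0]
    - [0, 0, 0.03, 0]
    - [0, 0, 0, 0]
    - [0, 0, 0, 0]
    - [0, 0, 0, 0]
    - [0, 0, 0, 0]

```text
time: 14.9
eef_pos: [0.4742, 0.0676, 0.0475]
tcp_rot: [0.104, 0.994, 0.005, -0.02]
contact_force: [0.9, -0.0, -0.2]
opening: 0.7
```

```bash
python3 -c "
from h import *
plan(.467,.0738,.0113,2.934);print(st()[0]['dq'].round(3))"
```

```text
t 14.9 pos [0.4742 0.0676 0.0475] yawx 2.933 q [-0.08  0.07  2.14  0.01  0.97 -1.45] tilt [-0.0382  0.0131 -0.9992] open 59.7 F [ 0.9 -0.  -0.2] T [-0.01  0.    0.04]
shift [0.0069 0.0044 0.0365] spin -0.001
[-0.008 -0.009 -0.012  0.001  0.013  0.001]
```

>>> jog_arm:
  series:
    - [0.003, 0.002, 0.004, 0]
    - [0.002, 0.0015, 0.008, 0]
    - [0.001, 0.001, 0.008, 0]
    - [0, 0, 0.006, 0]
    - [0, 0, 0.003, 0]
    - [0, 0, 0.001, 0]
    - [0, 0, 0, 0]
    - [0, 0, 0, 0]

```text
time: 15.57
eef_pos: [0.4713, 0.0739, 0.0195]
tcp_rot: [0.104, 0.994, 0.005, -0.015]
contact_force: [0.6, -0.5, 0.3]
opening: 0.701
```

```bash
python3 -c "
from h import *
plan(.467,.0738,.0113,2.934);print(st()[0]['dq'].round(3));c=snap('wrist','w13')
print(proj(c,[.467,.0738,.056]))"
```

```text
t 15.57 pos [0.4713 0.0739 0.0195] yawx 2.933 q [-0.06  0.12  2.16  0.01  0.9  -1.43] tilt [-0.029   0.0124 -0.9995] open 59.9 F [ 0.6 -0.5  0.3] T [ 0.01 -0.01  0.01]
shift [ 0.0039 -0.001   0.0084] spin -0.001
[ 0.001  0.005  0.001  0.002 -0.003  0.002]
[316.05983068 258.70077104]
```

View pics/w13.png

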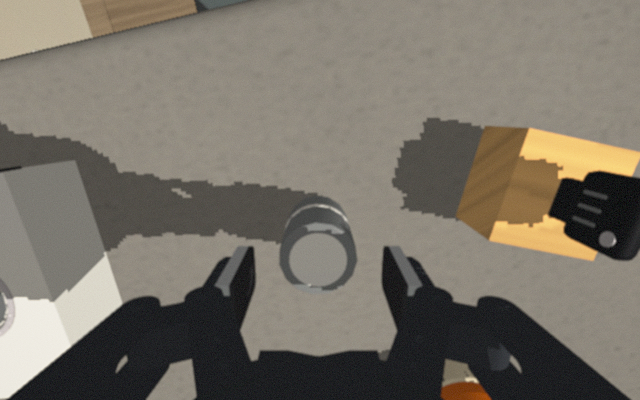

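>>> jog_arm:
  series:
    - [0.0015, 0, 0.002, 0]
    - [0.001, 0, 0.003, 0]
    - [0.0005, 0, 0.002, 0]
    - [0, 0, 0, 0]
    - [0, 0, 0, 0]
    - [0, 0, 0, 0]
    - [0, 0, 0, 0]
    - [0, 0, 0, 0]

```text
time: 16.28
eef_pos: [0.4685, 0.0745, 0.0126]
tcp_rot: [0.104, 0.994, 0.005, -0.014]
contact_force: [-0.7, -0.0, 0.5]
opening: 0.701
```

```bash
python3 -c "
from h import *
plan(.467,.0738,.0113,2.934)"
```

```text
t 16.28 pos [0.4685 0.0745 0.0126] yawx 2.933 q [-0.06  0.12  2.17  0.01  0.88 -1.43] tilt [-0.0275  0.0123 -0.9995] open 59.8 F [-0.7 -0.   0.5] T [ 0.02  0.03 -0.03]
shift [ 0.0013 -0.001   0.0013] spin -0.001
```

>>> jog_arm:
  series:
    - [0.001, -0.0007, 0.001, 0]
    - [0, 0, 0, 0]
    - [0, 0, 0, 0]
    - [0, 0, 0, 0]
    - [0, 0, 0, 0]
    - [0, 0, 0, 0]
    - [0, 0, 0, 0]
    - [0, 0, 0, 0]
  grip: 0.02

```text
time: 16.95
eef_pos: [0.4678, 0.074, 0.012]
tcp_rot: [0.104, 0.994, 0.005, -0.014]
contact_force: [0.4, -0.6, 0.7]
opening: 0.406
```

```bash
python3 -c "
from h import *
plan(.467,.0738,.0113,2.934)"
```

```text
t 16.95 pos [0.4678 0.074  0.012 ] yawx 2.933 q [-0.06  0.12  2.17  0.01  0.88 -1.43] tilt [-0.0264  0.0123 -0.9996] open 34.6 F [ 0.4 -0.6  0.7] T [ 0.01 -0.02  0.03]
shift [ 0.0007 -0.0003  0.0007] spin -0.001
```

Gripped (34.6 mm). Lifting gently, then across to well_1.

>>> jog_arm:
  series:
    - [0, 0, -0.008, 0]
    - [0, 0, -0.014, 0]
    - [0, 0, -0.018, 0]
    - [0, 0, -0.018, 0]
    - [0, 0, -0.016, 0]
    - [0, -0.005, -0.012, 0]
    - [-0.002, -0.012, -0.008, 0]
    - [-0.004, -0.02, -0.004, 0]

```text
time: 17.62
eef_pos: [0.4657, 0.0368, 0.1144]
tcp_rot: [0.102, 0.995, 0.005, -0.017]
contact_force: [-0.3, -0.2, -0.7]
opening: 0.406
```

```bash
python3 -c "
from h import *
plan(.4523,-.1795,.115,2.934)"
```

```text
t 17.62 pos [0.4657 0.0368 0.1144] yawx 2.937 q [-0.14 -0.06  2.13  0.01  1.1  -1.51] tilt [-0.0327  0.0132 -0.9994] open 34.7 F [-0.3 -0.2 -0.7] T [-0.05 -0.    0.05]
shift [-0.0307 -0.2146 -0.003 ] spin 0.003
```

>>> jog_arm:
  series:
    - [-0.004, -0.028, -0.002, 0]
    - [-0.004, -0.03, -0.002, 0]
    - [-0.004, -0.03, -0.002, 0]
    - [-0.004, -0.03, -0.002, 0]
    - [-0.004, -0.03, -0.002, 0]
    - [-0.003, -0.022, -0.001, 0]
    - [-0.002, -0.014, 0, 0]
    - [-0.001, -0.007, 0, 0]

```text
time: 18.28
eef_pos: [0.4531, -0.1658, 0.1311]
tcp_rot: [0.101, 0.995, 0.003, -0.012]
contact_force: [0.3, -0.3, -0.7]
opening: 0.407
```

```bash
python3 -c "
from h import *
plan(.4523,-.1795,.115,2.934)"
```

```text
t 18.28 pos [ 0.4531 -0.1658  0.1311] yawx 2.939 q [-0.56 -0.05  2.09 -0.01  1.13 -1.92] tilt [-0.0236  0.009  -0.9997] open 34.7 F [ 0.3 -0.3 -0.7] T [-0.04 -0.04  0.05]
shift [-0.0023 -0.0137  0.016 ] spin 0.005
```

>>> jog_arm:
  series:
    - [-0.001, -0.005, 0.005, 0]
    - [-0.001, -0.004, 0.01, 0]
    - [0, -0.002, 0.015, 0]
    - [0, 0, 0.012, 0]
    - [0, 0, 0.006, 0]
    - [0, 0, 0.002, 0]
    - [0, 0, 0, 0]
    - [0, 0, 0, 0]

```text
time: 18.95
eef_pos: [0.4509, -0.1743, 0.0762]
tcp_rot: [0.1, 0.995, 0.005, -0.013]
contact_force: [-0.2, -0.4, -0.5]
opening: 0.402
```

```bash
python3 -c "
from h import *
plan(.4528,-.1795,.06,2.934);print(st()[0]['dq'].round(3));c=snap('wrist','w14',(200,150,440,350),3)"
```

```text
t 18.95 pos [ 0.4509 -0.1743  0.0762] yawx 2.942 q [-0.58  0.03  2.12 -0.    1.02 -1.94] tilt [-0.0257  0.0117 -0.9996] open 34.4 F [-0.2 -0.4 -0.5] T [ 0.01 -0.   -0.  ]
shift [-0.0034 -0.0048  0.016 ] spin 0.008
[ 0.008  0.004  0.004 -0.    -0.001 -0.001]
```

View pics/w14.png

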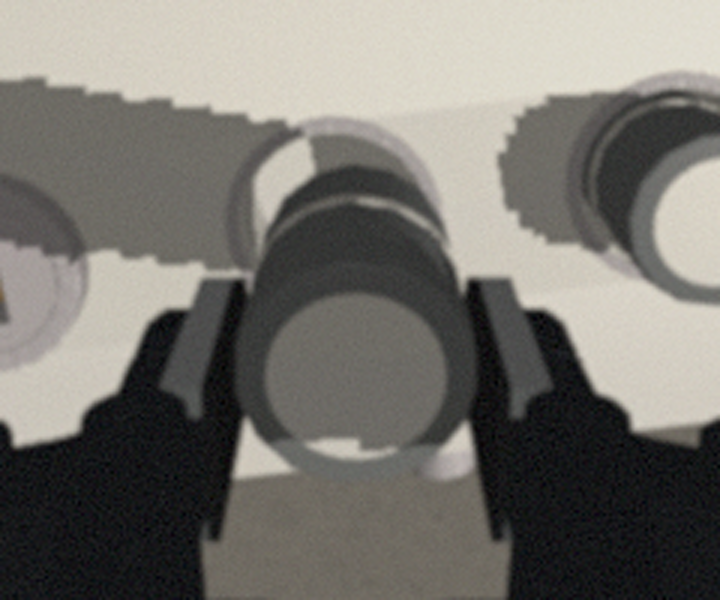

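>>> jog_arm:
  series:
    - [-0.0015, -0.002, 0.001, 0]
    - [-0.001, -0.0015, 0.003, 0]
    - [-0.0006, -0.0007, 0.005, 0]
    - [-0.0002, 0, 0.006, 0]
    - [0, 0, 0.004, 0]
    - [0, 0, 0.002, 0]
    - [0, 0, 0, 0]
    - [0, 0, 0, 0]

```text
time: 19.67
eef_pos: [0.4547, -0.1801, 0.055]
tcp_rot: [0.1, 0.995, 0.004, -0.011]
contact_force: [0.4, -0.9, -0.3]
opening: 0.404
```

```bash
python3 -c "
from h import *
plan(.4528,-.1795,.03,2.934);print(st()[0]['dq'].round(3));c=snap('wrist','w15',(200,150,440,350),3)"
```

```text
t 19.67 pos [ 0.4547 -0.1801  0.055 ] yawx 2.942 q [-0.58  0.08  2.12 -0.01  0.97 -1.95] tilt [-0.0218  0.0093 -0.9997] open 34.5 F [ 0.4 -0.9 -0.3] T [ 0.03  0.03 -0.02]
shift [0.0014 0.0001 0.025 ] spin 0.008
[-0.001  0.008  0.002 -0.    -0.003 -0.001]
```

View pics/w15.png

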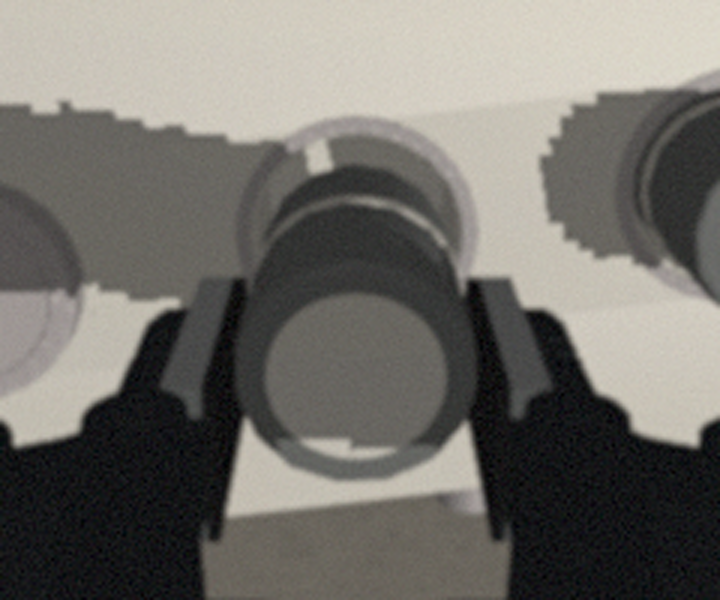

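Centred laterally and about 1.5 mm too far in x. Correcting while lowering.

>>> jog_arm:
  series:
    - [0.0012, 0, 0.001, 0]
    - [0.0003, 0, 0.003, 0]
    - [0, 0, 0.004, 0]
    - [0, 0, 0.004, 0]
    - [0, 0, 0.003, 0]
    - [0, 0, 0.002, 0]
    - [0, 0, 0, 0]
    - [0, 0, 0, 0]

```text
time: 20.38
eef_pos: [0.4527, -0.1795, 0.0365]
tcp_rot: [0.1, 0.995, 0.003, -0.011]
contact_force: [-0.4, -0.7, 0.4]
opening: 0.403
```

```bash
python3 -c "
from h import *
plan(.4528,-.1795,.0278,2.934);print(st()[0]['dq'].round(3))"
```

```text
t 20.38 pos [ 0.4527 -0.1795  0.0365] yawx 2.942 q [-0.58  0.1   2.13 -0.01  0.93 -1.95] tilt [-0.0214  0.009  -0.9997] open 34.4 F [-0.4 -0.7  0.4] T [-0.04 -0.04  0.03]
shift [-0.0003  0.      0.0087] spin 0.008
[ 0.001  0.007  0.005  0.002 -0.002  0.001]
```

>>> jog_arm:
  series:
    - [0, 0, 0.002, 0]
    - [0, 0, 0.002, 0]
    - [0, 0, 0.0015, 0]
    - [0, 0, 0, 0]
    - [0, 0, 0, 0]
    - [0, 0, 0, 0]
    - [0, 0, 0, 0]
    - [0, 0, 0, 0]

```text
time: 21.05
eef_pos: [0.453, -0.1797, 0.0308]
tcp_rot: [0.1, 0.995, 0.003, -0.011]
contact_force: [-0.8, -0.3, -0.8]
opening: 0.409
```

>>> jog_arm:
  series:
    - [0, 0, 0, 0]
    - [0, 0, 0, 0]
    - [0, 0, 0, 0]
    - [0, 0, 0, 0]
    - [0, 0, -0.004, 0]
    - [0, 0, -0.008, 0]
    - [0, 0, -0.014, 0]
    - [0, 0, -0.018, 0]
  grip: 0.05

```text
time: 21.72
eef_pos: [0.4516, -0.1787, 0.0742]
tcp_rot: [0.1, 0.995, 0.005, -0.014]
contact_force: [0.7, -0.1, 0.3]
opening: 0.584
```

>>> jog_arm:
  series:
    - [0, 0, -0.018, 0]
    - [0, 0.004, -0.018, 0]
    - [0, 0.015, -0.012, 0]
    - [0, 0.02, -0.004, 0]
    - [0, 0.02, 0, 0]
    - [0, 0.015, 0, 0]
    - [0, 0.006, 0, 0]
    - [0, 0, 0, 0]

```text
time: 22.38
eef_pos: [0.474, -0.1011, 0.1418]
tcp_rot: [0.101, 0.995, 0.001, -0.006]
contact_force: [0.1, 0.3, 0.3]
opening: 0.586
```

```bash
python3 -c "
from h import *
plan(.467,.19,.14,2.7);c=snap('wrist','w16')
print(proj(c,[.4574,-.1047,.071]),proj(c,[.4523,-.1795,.071]),proj(c,[.447,-.2562,.053]))"
```

```text
t 22.38 pos [ 0.474  -0.1011  0.1418] yawx 2.94 q [-0.42 -0.07  2.09 -0.    1.14 -1.79] tilt [-0.0109  0.004  -0.9999] open 50.0 F [0.1 0.3 0.3] T [-0.   -0.01  0.05]
shift [0.0652 0.2838 0.0031] spin 0.24
[308.71506514 183.36546181] [212.50831321 196.08461795] [129.02896234 202.36311433]
```

View pics/w16.png

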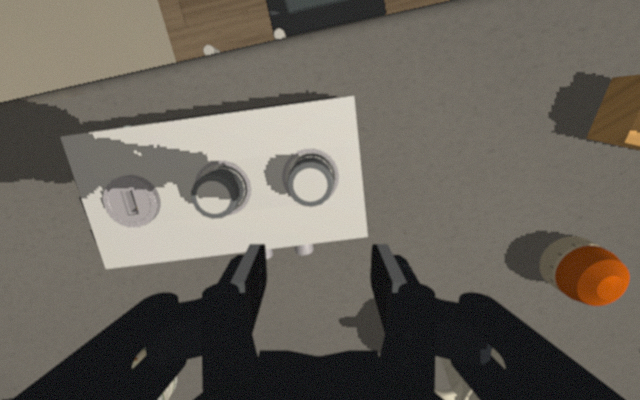

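Both cartridges are seated: tops at (309,184) and (212,198), predicted (309,183) and (212.5,196). Next I'll measure the lock from an enlarged crop.

```bash
python3 -c "
from h import *
im=np.load('pics/w16.npy');cv2.imwrite('pics/w16c.png',cv2.resize(im[160:240,85:185],None,fx=8,fy=7.5*8/7.5,interpolation=cv2.INTER_CUBIC)[:600])"
```

```text
(no output)
```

View pics/w16c.png

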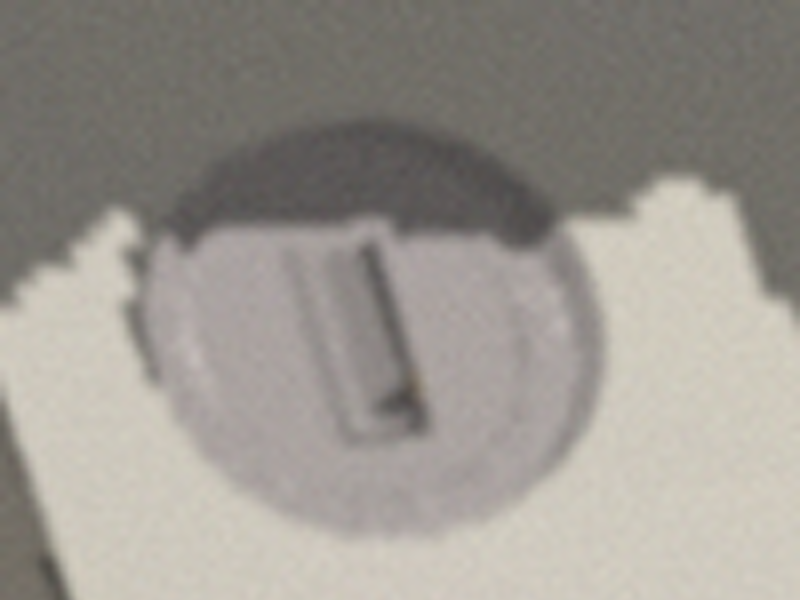

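```bash
python3 -c "
from h import *
import pickle
c=pickle.load(open('pics/w16.pkl','rb'))
f=lambda x,y:(85+(x+.5)/8-.5,160+(y+.5)/8-.5)
print(ray(c,f(360,338),.053))
a=ray(c,f(330,242),.053);b=ray(c,f(389,436),.053);d=b-a;print(a,b,np.hypot(*d),np.arctan2(d[1],d[0]))
plan(.467,.19,.14,2.7)"
```

```text
[ 0.44663677 -0.25559373]
[ 0.43625268 -0.25496031] [ 0.45742958 -0.25642327] 0.021227373030274367 -0.06897324884522124
t 22.43 pos [ 0.474  -0.1016  0.1418] yawx 2.939 q [-0.42 -0.07  2.09 -0.    1.14 -1.79] tilt [-0.0108  0.0038 -0.9999] open 50.2 F [-0.3  0.5  0.4] T [-0.03 -0.01  0.05]
shift [0.0654 0.2843 0.003 ] spin 0.239
```

The keyway is at (0.4468, -0.2559), yaw -0.069, with a measured mouth length of 21.2 mm (expected 21.6). Now on to the key.

>>> jog_arm:
  series:
    - [0.004, 0.018, 0, 0.03]
    - [0.005, 0.026, 0, 0.03]
    - [0.005, 0.03, 0, 0.03]
    - [0.005, 0.03, 0, 0.03]
    - [0.005, 0.03, 0, 0.03]
    - [0.005, 0.03, 0, 0.03]
    - [0.004, 0.022, 0, 0.03]
    - [0.003, 0.015, 0, 0.01]

```text
time: 23.1
eef_pos: [0.5027, 0.0981, 0.1423]
tcp_rot: [0.222, 0.975, -0.002, -0.005]
contact_force: [-0.1, -0.5, 0.5]
opening: 0.585
```

>>> jog_arm:
  series:
    - [0, 0.006, 0, 0]
    - [0, 0, 0, 0]
    - [0, 0, 0, 0]
    - [0, 0, 0, 0]
    - [0, 0, 0, 0]
    - [0, 0, 0, 0]
    - [0, 0, 0, 0]
    - [0, 0, 0, 0]

```text
time: 23.77
eef_pos: [0.5057, 0.0994, 0.1414]
tcp_rot: [0.223, 0.975, -0.003, -0.006]
contact_force: [0.2, -0.2, -0.1]
opening: 0.582
```

```bash
python3 -c "
from h import *
plan(.467,.19,.14,2.7);c=snap('wrist','w17')"
```

```text
t 23.77 pos [0.5057 0.0994 0.1414] yawx 2.692 q [-0.    0.01  2.01 -0.    1.13 -1.12] tilt [-0.0133 -0.0029 -0.9999] open 49.7 F [ 0.2 -0.2 -0.1] T [ 0.02  0.05 -0.01]
shift [0.0742 0.0648 0.0017] spin -0.008
```

View pics/w17.png

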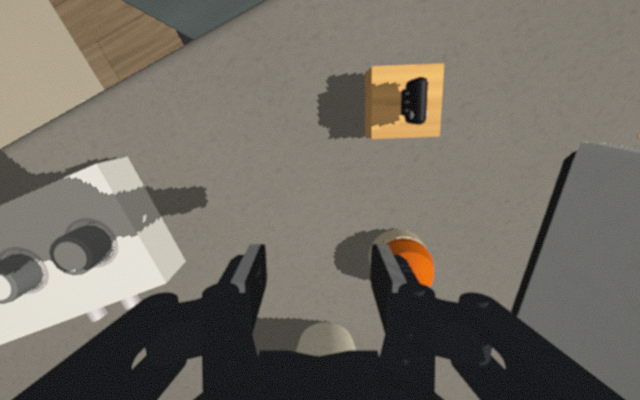

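```bash
python3 -c "
from h import *
im=np.load('pics/w17.npy');cv2.imwrite('pics/w17c.png',cv2.resize(im[55:150,355:455],None,fx=6.3,fy=6.3,interpolation=cv2.INTER_CUBIC))"
```

```text
(no output)
```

View pics/w17c.png

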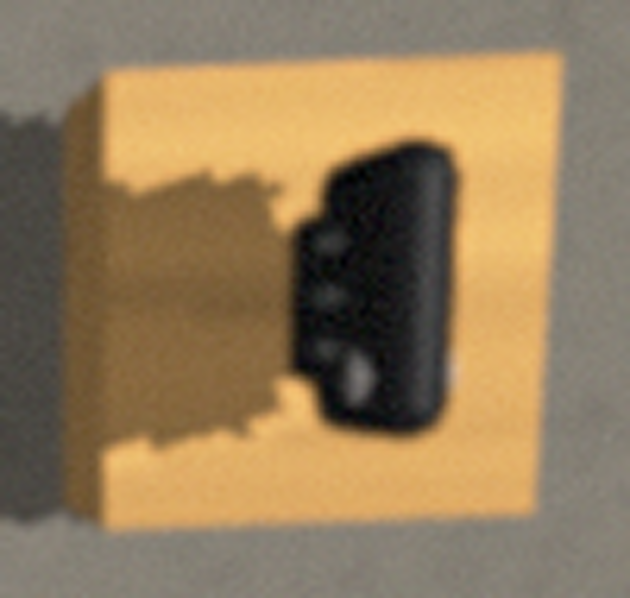

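```bash
python3 -c "
from h import *
import pickle
c=pickle.load(open('pics/w17.pkl','rb'))
f=lambda x,y:(355+(x+.5)/6.3-.5,55+(y+.5)/6.3-.5)
P=[ray(c,f(*p),.04) for p in ((105,72),(565,52),(540,515),(105,530))]
print(np.mean(P,0));
for i in range(4):
  d=P[(i+1)%4]-P[i];print(P[i].round(4),np.hypot(*d).round(4),np.arctan2(d[1],d[0]).round(3))
a=ray(c,f(436,142),.08);b=ray(c,f(427,433),.08);d=b-a;print('key',(a+b)/2,np.hypot(*d),np.arctan2(d[1],d[0]))
T=vision.get_calibration('top');print(ray(T,(264,183),.05))"
```

```text
[0.46820439 0.19564806]
[0.4311 0.1807] 0.0567 1.162
[0.4536 0.2327] 0.0563 -0.402
[0.5055 0.2106] 0.0569 -1.985
[0.4826 0.1586] 0.056 2.737
key [0.46855718 0.19649948] 0.0302049670653584 -0.39404052874349105
[0.60259075 0.13506109]
```

```bash
python3 -c "
from h import *
plan(.4675,.195,.09,2.735)"
```

```text
t 23.82 pos [0.5057 0.0994 0.1414] yawx 2.692 q [-0.    0.01  2.01 -0.    1.13 -1.12] tilt [-0.0134 -0.003  -0.9999] open 49.8 F [ 0.6 -0.7 -0.1] T [-0.03  0.02 -0.02]
shift [0.0754 0.0699 0.0517] spin -0.043
```

>>> jog_arm:
  series:
    - [0.01, 0.01, 0.005, -0.01]
    - [0.015, 0.013, 0.01, -0.015]
    - [0.015, 0.013, 0.012, -0.01]
    - [0.013, 0.012, 0.01, 0]
    - [0.008, 0.007, 0.006, 0]
    - [0.004, 0.004, 0.003, 0]
    - [0.001, 0.001, 0, 0]
    - [0, 0, 0, 0]
  grip: 0.04

```text
time: 24.48
eef_pos: [0.4709, 0.1823, 0.0957]
tcp_rot: [0.207, 0.978, -0.003, -0.004]
contact_force: [-0.2, 0.1, 0.6]
opening: 0.468
```

```bash
python3 -c "
from h import *
plan(.4675,.195,.09,2.735);print(st()[0]['dq'].round(3));c=snap('wrist','w18',(200,130,440,330),3)
for X in ((.468,.1945,.08),(.4685,.1965,.08)): print((proj(c,X)-[200,130])*3)"
```

```text
t 24.48 pos [0.4709 0.1823 0.0957] yawx 2.725 q [ 0.17  0.04  2.07 -0.    1.04 -0.98] tilt [-0.0082 -0.0041 -1.    ] open 40.0 F [-0.2  0.1  0.6] T [-0.01  0.03 -0.02]
shift [0.0082 0.0103 0.0057] spin -0.01
[ 0.003  0.004 -0.002 -0.004 -0.002 -0.003]
[403.47901135 258.58956662]
[413.59251544 256.96081124]
```

View pics/w18.png

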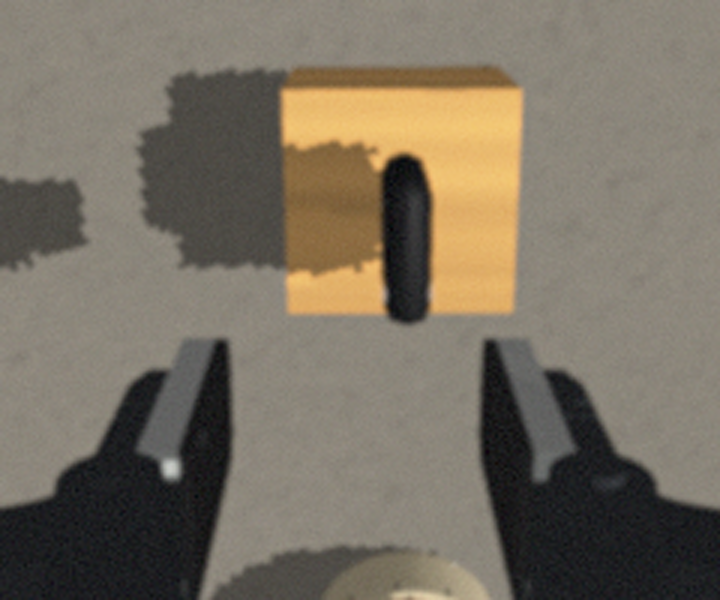

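```bash
python3 -c "
from h import *
import pickle
c=pickle.load(open('pics/w18.pkl','rb'))
f=lambda x,y:(200+(x+.5)/3-.5,130+(y+.5)/3-.5)
a=ray(c,f(407,318),.08);b=ray(c,f(407,170),.08);print(a,b,np.hypot(*(a-b)),(a+b)/2,np.arctan2(*(a-b)[::-1]))
P=[ray(c,f(*p),.04) for p in ((282,88),(523,88),(514,314),(287,314))];print(np.mean(P,0))
p=np.mean(P,0);plan(p[0],p[1],.03,2.735)"
```

```text
[0.47984834 0.19002328] [0.45112211 0.20221499] 0.031206318171701577 [0.46548523 0.19611913] -0.4013711338598466
[0.46811723 0.1954551 ]
t 24.53 pos [0.4711 0.1821 0.0958] yawx 2.725 q [ 0.17  0.04  2.07 -0.    1.04 -0.98] tilt [-0.008  -0.0041 -1.    ] open 39.9 F [-0.3 -1.5 -0. ] T [-0.04 -0.02  0.02]
shift [0.0078 0.0115 0.0658] spin -0.01
```

>>> jog_arm:
  series:
    - [0.003, 0.004, 0.002, -0.005]
    - [0.002, 0.003, 0.008, 0]
    - [0.001, 0.002, 0.012, 0]
    - [0, 0, 0.012, 0]
    - [0, 0, 0.01, 0]
    - [0, 0, 0.006, 0]
    - [0, 0, 0.003, 0]
    - [0, 0, 0, 0]

```text
time: 25.2
eef_pos: [0.4733, 0.1919, 0.0418]
tcp_rot: [0.206, 0.978, -0.002, 0.0]
contact_force: [1.2, 1.0, 0.7]
opening: 0.47
```

```bash
python3 -c "
from h import *
plan(.4675,.1957,.03,2.735);print(st()[0]['dq'].round(3));c=snap('wrist','w19',(200,130,440,330),3)
for X in ((.4675,.1957,.08),): print((proj(c,X)-[200,130])*3)"
```

```text
t 25.2 pos [0.4733 0.1919 0.0418] yawx 2.726 q [ 0.19  0.13  2.09 -0.    0.92 -0.97] tilt [-5.0e-04 -3.2e-03 -1.0e+00] open 40.2 F [1.2 1.  0.7] T [ 0.06 -0.03 -0.  ]
shift [0.0068 0.0012 0.0118] spin -0.009
[-0.001  0.006 -0.001 -0.001 -0.002 -0.   ]
[360.29274026 383.00860239]
```

View pics/w19.png

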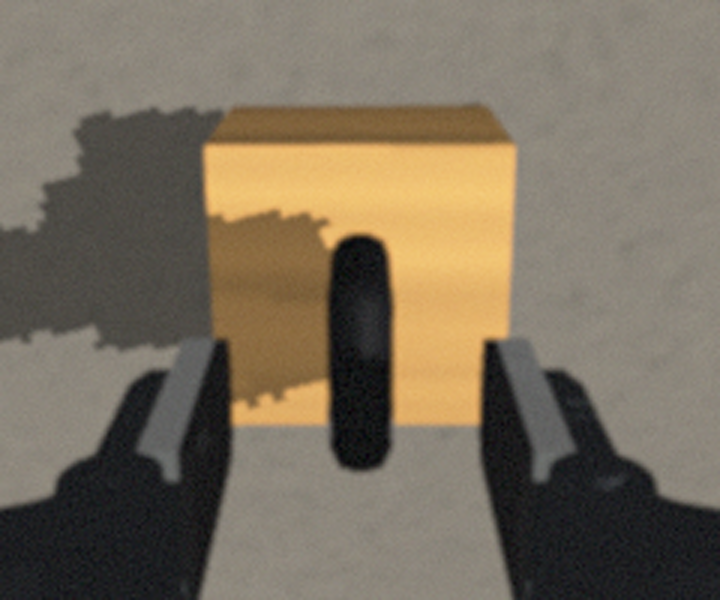

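The key sits centred between the jaws at column 361 and in line with them. It's about 8 mm further along tool x, and I'll close that gap while going down.

>>> jog_arm:
  series:
    - [0.003, 0.0005, 0.002, 0]
    - [0.002, 0.0003, 0.003, 0]
    - [0.001, 0, 0.003, 0]
    - [0.0005, 0, 0.001, 0]
    - [0, 0, 0, 0]
    - [0, 0, 0, 0]
    - [0, 0, 0, 0]
    - [0, 0, 0, 0]

```text
time: 25.92
eef_pos: [0.469, 0.196, 0.0345]
tcp_rot: [0.206, 0.979, -0.001, 0.002]
contact_force: [-0.0, -0.1, -0.4]
opening: 0.47
```

```bash
python3 -c "
from h import *
plan(.4662,.1962,.03,2.735);print(st()[0]['dq'].round(3));c=snap('wrist','w20',(200,130,440,330),3)"
```

```text
t 25.92 pos [0.469  0.196  0.0345] yawx 2.726 q [ 0.2   0.14  2.1  -0.    0.9  -0.96] tilt [ 0.0044 -0.0023 -1.    ] open 40.1 F [-0.  -0.1 -0.4] T [ 0.03 -0.02  0.  ]
shift [ 0.0027 -0.0009  0.0044] spin -0.009
[ 0.    -0.001 -0.001  0.002 -0.     0.   ]
```

View pics/w20.png

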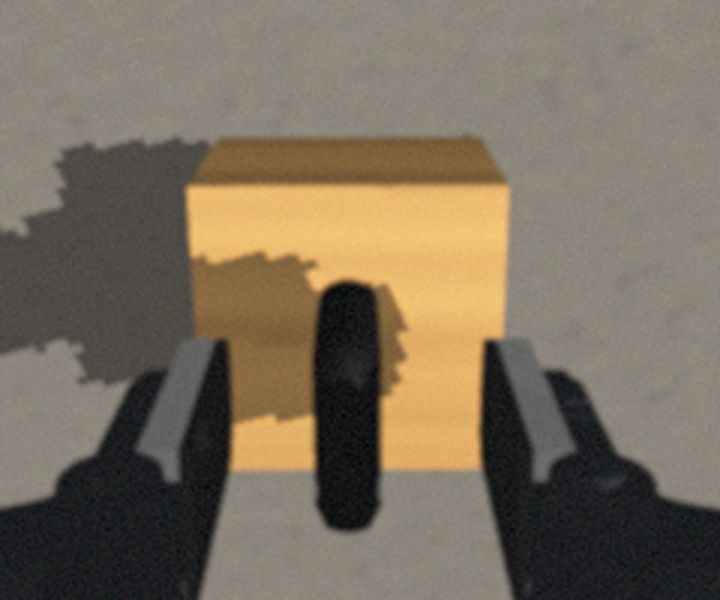

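>>> jog_arm:
  series:
    - [0.001, -0.0005, 0.0015, 0]
    - [0.0007, 0, 0.0015, 0]
    - [0.0003, 0, 0.0005, 0]
    - [0, 0, 0, 0]
    - [0, 0, 0, 0]
    - [0, 0, 0, 0]
    - [0, 0, 0, 0]
    - [0, 0, 0, 0]

```text
time: 26.63
eef_pos: [0.467, 0.1963, 0.0308]
tcp_rot: [0.206, 0.978, -0.001, 0.003]
contact_force: [0.4, -0.4, -0.1]
opening: 0.466
```

```bash
python3 -c "
from h import *
plan(.4662,.1962,.03,2.735);c=snap('scene','s21',(200,170,300,250),7)"
```

```text
t 26.63 pos [0.467  0.1963 0.0308] yawx 2.726 q [ 0.2   0.14  2.11 -0.    0.89 -0.95] tilt [ 0.0049 -0.0022 -1.    ] open 39.8 F [ 0.4 -0.4 -0.1] T [-0.01 -0.06 -0.02]
shift [ 0.0007 -0.0005  0.0008] spin -0.009
```

View pics/s21.png

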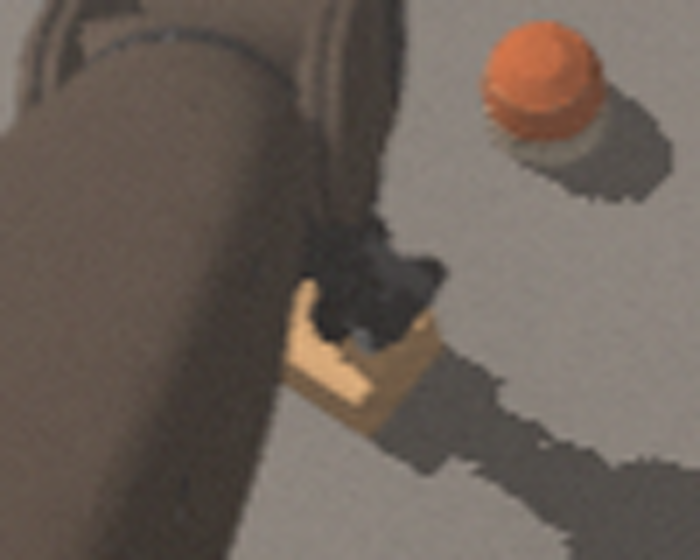

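Closing on the bow with 80 N.

>>> jog_arm:
  series:
    - [0, 0, 0, 0]
    - [0, 0, 0, 0]
    - [0, 0, 0, 0]
    - [0, 0, 0, 0]
    - [0, 0, 0, 0]
    - [0, 0, 0, 0]
    - [0, 0, 0, 0]
    - [0, 0, 0, 0]
  grip: 0.0
  grip_force: 80

```text
time: 27.35
eef_pos: [0.4672, 0.1964, 0.031]
tcp_rot: [0.206, 0.978, -0.0, 0.003]
contact_force: [0.5, 0.7, 0.2]
opening: 0.096
```

```bash
python3 -c "
from h import *
plan(.4662,.1962,.03,2.735);c=snap('wrist','w22',(200,130,440,330),3)"
```

```text
t 27.35 pos [0.4672 0.1964 0.031 ] yawx 2.726 q [ 0.2   0.14  2.11 -0.    0.89 -0.95] tilt [ 0.0052 -0.0021 -1.    ] open 8.2 F [0.5 0.7 0.2] T [ 0.01 -0.02  0.  ]
shift [ 0.0009 -0.0006  0.001 ] spin -0.009
```

View pics/w22.png

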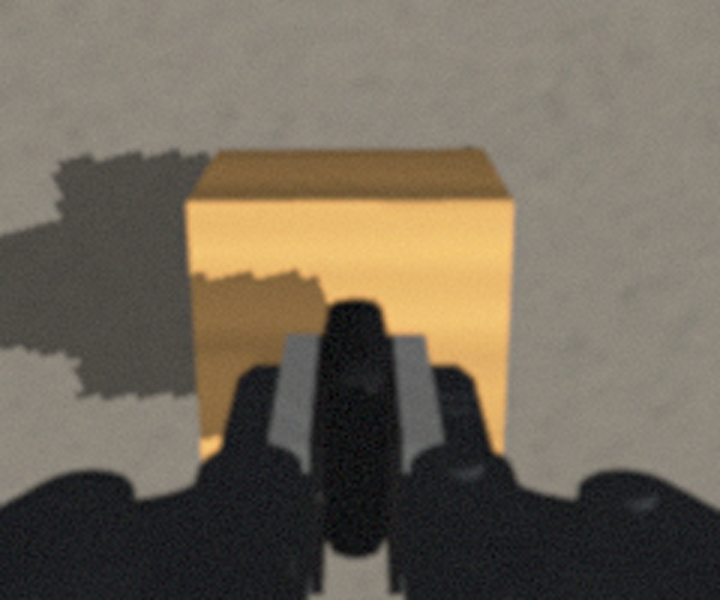

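Gripped at 8.2 mm. Lifting straight up.

>>> jog_arm:
  series:
    - [0, 0, -0.004, 0]
    - [0, 0, -0.008, 0]
    - [0, 0, -0.012, 0]
    - [0, 0, -0.014, 0]
    - [0, 0, -0.016, 0]
    - [0, 0, -0.016, 0]
    - [0, 0, -0.012, 0]
    - [0, 0, -0.006, 0]

```text
time: 28.07
eef_pos: [0.4656, 0.1958, 0.1238]
tcp_rot: [0.206, 0.979, -0.002, 0.002]
contact_force: [0.3, 0.3, 0.3]
opening: 0.097
```

```bash
python3 -c "
from h import *
plan(.4468,-.2559,.12,3.0726);c=snap('wrist','w23',(200,130,440,330),3)"
```

```text
t 28.07 pos [0.4656 0.1958 0.1238] yawx 2.726 q [ 0.2  -0.01  2.06 -0.    1.08 -0.95] tilt [ 0.0031 -0.0038 -1.    ] open 8.3 F [0.3 0.3 0.3] T [-0.01 -0.05 -0.  ]
shift [-0.165  -0.4208  0.0054] spin -0.346
```

View pics/w23.png

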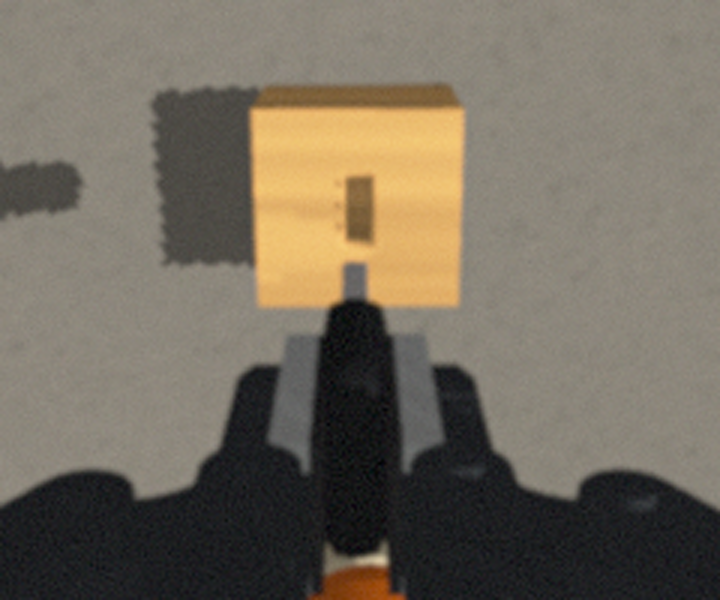

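```bash
python3 -c "
from h import *
import pickle
c=pickle.load(open('pics/w23.pkl','rb'))
f=lambda x,y:(200+(x+.5)/3-.5,130+(y+.5)/3-.5)
print(ray(c,f(360,209),.04)); a=ray(c,f(360,176),.04);b=ray(c,f(360,242),.04);print(np.hypot(*(a-b)))
P=[ray(c,f(*p),.04) for p in ((250,107),(465,107),(460,306),(259,306))];print(np.mean(P,0))
for i in range(4): d=P[i]-P[i-1];print(np.arctan2(d[1],d[0]))
"
```

```text
[0.46794103 0.196109  ]
0.018717128830073572
[0.46792136 0.19567418]
2.739833450729393
1.1559192298444356
-0.407692130929893
-1.985218629127002
```

>>> jog_arm:
  series:
    - [-0.007, -0.018, -0.001, -0.03]
    - [-0.01, -0.029, -0.002, -0.04]
    - [-0.009, -0.03, -0.002, -0.04]
    - [-0.007, -0.031, -0.002, -0.04]
    - [-0.006, -0.032, -0.002, -0.04]
    - [-0.005, -0.032, -0.002, -0.04]
    - [-0.003, -0.033, -0.002, -0.04]
    - [-0.002, -0.033, -0.002, -0.03]

```text
time: 28.78
eef_pos: [0.4484, -0.0511, 0.1396]
tcp_rot: [0.044, 0.999, -0.0, 0.003]
contact_force: [1.6, 0.0, -0.3]
opening: 0.097
```

```bash
python3 -c "
from h import *
plan(.446,-.2559,.12,3.0726)"
```

```text
t 28.78 pos [ 0.4484 -0.0511  0.1396] yawx 3.054 q [-0.34 -0.16  2.17  0.    1.12 -1.82] tilt [ 5.3e-03 -5.0e-04 -1.0e+00] open 8.3 F [ 1.6  0.  -0.3] T [ 0.02 -0.04  0.01]
shift [-0.0155 -0.2042  0.0197] spin -0.019
```

>>> jog_arm:
  series:
    - [-0.003, -0.032, 0, -0.01]
    - [-0.003, -0.03, 0, 0]
    - [-0.003, -0.03, 0, 0]
    - [-0.002, -0.026, 0, 0]
    - [-0.002, -0.02, 0, 0]
    - [-0.001, -0.013, 0, 0]
    - [0, -0.008, 0, 0]
    - [0, -0.003, 0, 0]

```text
time: 29.45
eef_pos: [0.4449, -0.2269, 0.1372]
tcp_rot: [0.043, 0.999, 0.0, 0.001]
contact_force: [-0.5, 0.0, -0.2]
opening: 0.098
```

```bash
python3 -c "
from h import *
plan(.446,-.2559,.09,3.0726)"
```

```text
t 29.45 pos [ 0.4449 -0.2269  0.1372] yawx 3.057 q [-0.68 -0.04  2.06  0.    1.11 -2.16] tilt [ 2.5e-03  2.0e-04 -1.0e+00] open 8.4 F [-0.5  0.  -0.2] T [-0.01  0.04 -0.02]
shift [-0.0034 -0.0288  0.0472] spin -0.016
```

>>> jog_arm:
  series:
    - [-0.001, -0.009, 0.005, -0.007]
    - [-0.001, -0.008, 0.01, -0.005]
    - [0, -0.004, 0.01, 0]
    - [0, -0.002, 0.008, 0]
    - [0, 0, 0.004, 0]
    - [0, 0, 0.001, 0]
    - [0, 0, 0, 0]
    - [0, 0, 0, 0]

```text
time: 30.12
eef_pos: [0.4438, -0.2478, 0.0918]
tcp_rot: [0.034, 0.999, 0.003, -0.001]
contact_force: [0.5, -0.4, -0.7]
opening: 0.101
```

```bash
python3 -c "
from h import *
plan(.446,-.2559,.085,3.0726);c=snap('wrist','w24',(200,130,440,330),3)
print((proj(c,[.4468,-.2559,.053])-[200,130])*3)"
```

```text
t 30.12 pos [ 0.4438 -0.2478  0.0918] yawx 3.073 q [-0.71  0.05  2.07  0.    1.03 -2.21] tilt [-0.0023  0.0056 -1.    ] open 8.6 F [ 0.5 -0.4 -0.7] T [-0.01 -0.03 -0.01]
shift [-0.0028 -0.008   0.0068] spin 0.0
[318.08098324 271.22459638]
```

View pics/w24.png

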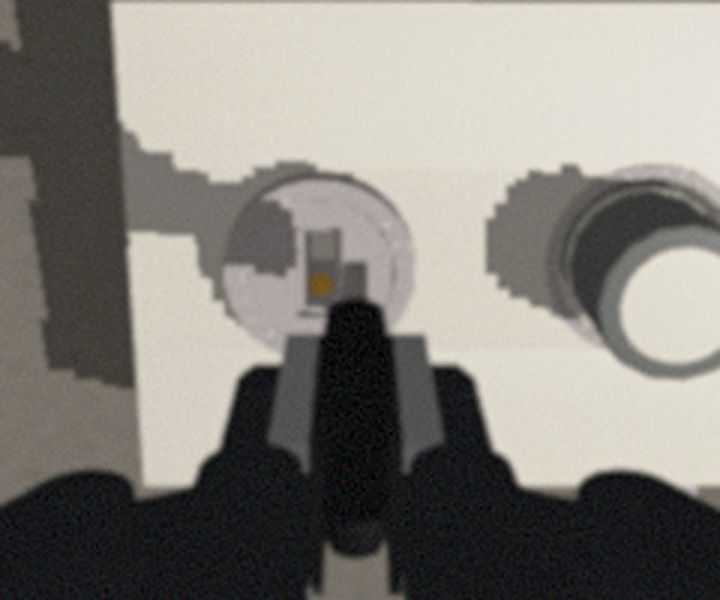

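>>> jog_arm:
  series:
    - [-0.001, -0.003, 0.001, 0]
    - [-0.001, -0.002, 0.002, 0]
    - [0, -0.001, 0.002, 0]
    - [0, 0, 0.001, 0]
    - [0, 0, 0, 0]
    - [0, 0, 0, 0]
    - [0, 0, 0, 0]
    - [0, 0, 0, 0]

```text
time: 30.83
eef_pos: [0.4469, -0.2551, 0.0874]
tcp_rot: [0.034, 0.999, 0.001, 0.001]
contact_force: [0.4, -0.3, -0.5]
opening: 0.093
```

```bash
python3 -c "
from h import *
plan(.446,-.2554,.080,3.0726);c=snap('wrist','w25',(260,170,380,270),6)
print((proj(c,[.4468,-.2559,.053])-[260,170])*6)
s,M=st()
for L in (.009,-.023): print((proj(c,s['eef_pos']-M[:,2]*L+M@[-.0008,0,0])-[260,170])*6, (proj(c,s['eef_pos']-M[:,2]*L+M@[.0072,0,0])-[260,170])*6)"
```

```text
t 30.83 pos [ 0.4469 -0.2551  0.0874] yawx 3.074 q [-0.72  0.07  2.06  0.    1.01 -2.22] tilt [ 0.0012  0.0028 -1.    ] open 8.0 F [ 0.4 -0.3 -0.5] T [ 0.04 -0.01 -0.06]
shift [ 0.0009 -0.0004  0.0074] spin 0.001
[339.02794589 283.98394491]
[346.85695659 454.51736523] [346.83097243 371.42157967]
[347.11025075 327.91140416] [347.09108799 256.05913276]
```

View pics/w25.png

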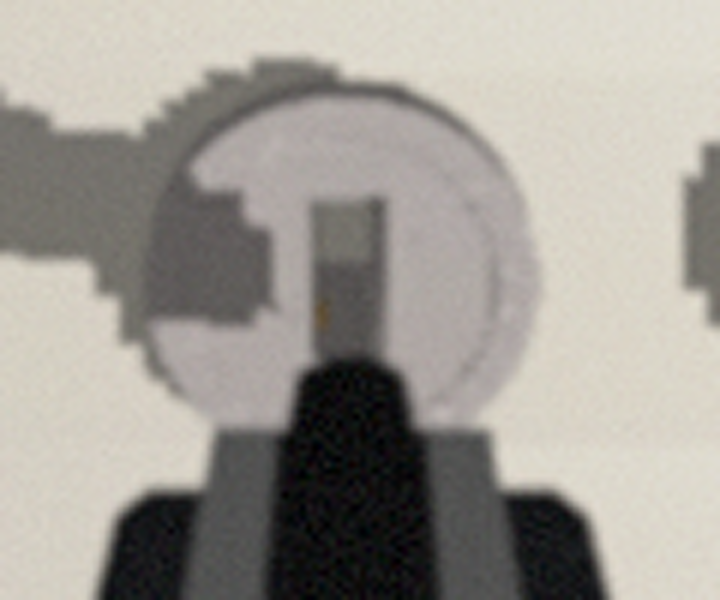

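Slot centre is at column 347 and the blade lands at about 348, so it's aligned in y. In x it needs about 0.5 mm. Lowering into the mouth.

>>> jog_arm:
  series:
    - [0.0005, 0, 0.002, 0]
    - [0, 0, 0.003, 0]
    - [0, 0, 0.004, 0]
    - [0, 0, 0.003, 0]
    - [0, 0, 0.002, 0]
    - [0, 0, 0.001, 0]
    - [0, 0, 0, 0]
    - [0, 0, 0, 0]

```text
time: 31.55
eef_pos: [0.4462, -0.2549, 0.0704]
tcp_rot: [0.034, 0.999, 0.001, 0.0]
contact_force: [-0.1, -0.6, -0.7]
opening: 0.101
```

```bash
python3 -c "
from h import *
plan(.4463,-.2551,.060,3.0726);c=snap('wrist','w26',(260,170,380,270),6)"
```

```text
t 31.55 pos [ 0.4462 -0.2549  0.0704] yawx 3.074 q [-0.72  0.09  2.07  0.    0.98 -2.22] tilt [ 8.0e-04  2.8e-03 -1.0e+00] open 8.7 F [-0.1 -0.6 -0.7] T [-0.02  0.01  0.02]
shift [-0.0001 -0.0002  0.0104] spin 0.002
```

View pics/w26.png

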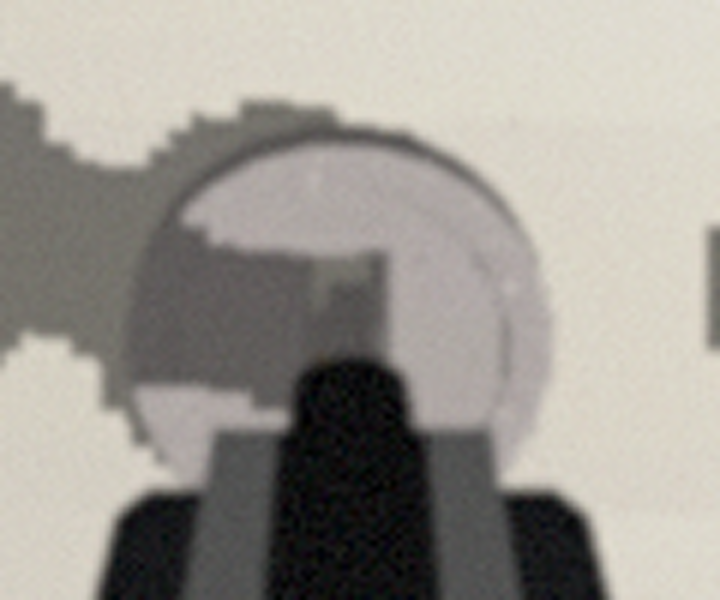

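The blade tip is about 5.6 mm inside the keyway with no contact force. Moving on to the first pin.

>>> jog_arm:
  series:
    - [0, 0, 0.002, 0]
    - [0, 0, 0.002, 0]
    - [0, 0, 0.002, 0]
    - [0, 0, 0.003, 0]
    - [0, 0, 0.003, 0]
    - [0, 0, 0.003, 0]
    - [0, 0, 0.003, 0]
    - [0, 0, 0.003, 0]

```text
time: 32.27
eef_pos: [0.4446, -0.2571, 0.0547]
tcp_rot: [0.032, 0.999, 0.0, -0.004]
contact_force: [-3.4, 2.1, 8.7]
opening: 0.101
```

```bash
python3 -c "
from h import *
plan(.4463,-.2551,.044,3.0726)"
```

```text
t 32.27 pos [ 0.4446 -0.2571  0.0547] yawx 3.078 q [-0.72  0.12  2.07 -0.01  0.95 -2.22] tilt [-8.2e-03  7.0e-04 -1.0e+00] open 8.6 F [-3.4  2.1  8.7] T [ 0.47  0.56 -0.05]
shift [-0.0017  0.0021  0.0107] spin 0.005
```

>>> jog_arm:
  series:
    - [-0.001, 0.001, 0.002, 0]
    - [-0.0007, 0.001, 0.002, 0]
    - [-0.0003, 0.0005, 0.003, 0]
    - [0, 0, 0.003, 0]
    - [0, 0, 0.004, 0]
    - [0, 0, 0.004, 0]
    - [0, 0, 0.004, 0]
    - [0, 0, 0.004, 0]

```text
time: 32.93
eef_pos: [0.4469, -0.2574, 0.0483]
tcp_rot: [0.031, 0.999, 0.002, -0.011]
contact_force: [-6.1, 6.8, 21.1]
opening: 0.096
```

```bash
python3 -c "
from h import *
plan(.4463,-.2551,.044,3.0726)"
```

```text
t 32.93 pos [ 0.4469 -0.2574  0.0483] yawx 3.079 q [-0.71  0.14  2.06 -0.01  0.96 -2.21] tilt [-0.0214  0.0043 -0.9998] open 8.2 F [-6.1  6.8 21.1] T [ 1.12  1.37 -0.13]
shift [0.0006 0.0022 0.0043] spin 0.007
```

>>> jog_arm:
  series:
    - [0, 0.001, -0.001, 0]
    - [0, 0.001, 0, 0]
    - [0, 0.001, 0, 0]
    - [0, 0, 0, 0]
    - [0, 0, 0, 0]
    - [0, 0, 0, 0]
    - [0, 0, 0, 0]
    - [0, 0, 0, 0]

```text
time: 33.6
eef_pos: [0.4463, -0.256, 0.0511]
tcp_rot: [0.03, 0.999, 0.0, -0.012]
contact_force: [-1.6, -1.3, 3.2]
opening: 0.096
```

```bash
python3 -c "
from h import *
plan(.4463,-.2551,.044,3.0726);c=snap('wrist','w27',(260,170,380,270),6);c=snap('scene','s27',(310,190,430,290),6)"
```

```text
t 33.6 pos [ 0.4463 -0.256   0.0511] yawx 3.081 q [-0.71  0.14  2.06 -0.02  0.96 -2.21] tilt [-0.0246  0.0012 -0.9997] open 8.2 F [-1.6 -1.3  3.2] T [-0.15  0.49 -0.  ]
shift [-0.0002  0.0009  0.0071] spin 0.008
```

View pics/w27.png

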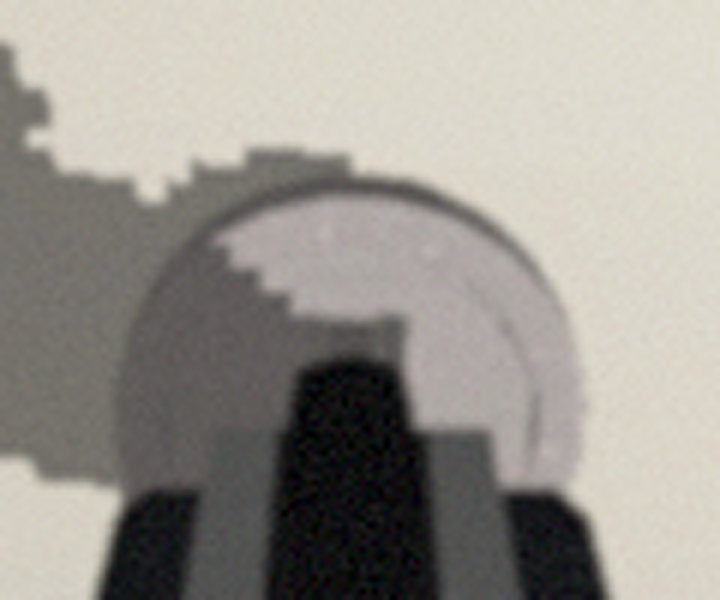

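View pics/s27.png

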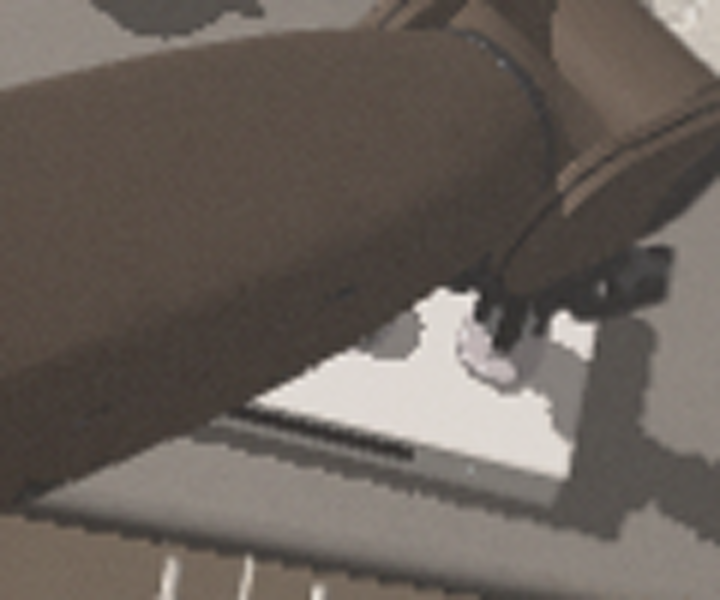

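The key hasn't slipped in the grip: the bow looks the same in the picture. It's about 7 mm from home, so I'll push on with a little rocking.

>>> jog_arm:
  series:
    - [-0.0003, 0.0005, 0.003, 0.02]
    - [-0.0003, 0.0005, 0.004, -0.02]
    - [0, 0.0003, 0.004, -0.02]
    - [0, 0.0003, 0.005, 0.02]
    - [0, 0.0003, 0.005, 0.02]
    - [0, 0.0003, 0.005, -0.02]
    - [0, 0.0003, 0.005, -0.02]
    - [0, 0.0003, 0.005, 0.02]

```text
time: 34.37
eef_pos: [0.4465, -0.2565, 0.0405]
tcp_rot: [0.03, 0.999, 0.002, -0.021]
contact_force: [-13.2, 6.4, 32.5]
opening: 0.097
```

```bash
python3 -c "
from h import *
plan(.4463,-.2551,.044,3.0726)"
```

```text
t 34.37 pos [ 0.4465 -0.2565  0.0405] yawx 3.082 q [-0.71  0.16  2.06 -0.03  0.96 -2.2 ] tilt [-0.0422  0.0059 -0.9991] open 8.3 F [-13.2   6.4  32.5] T [ 1.42  2.29 -0.11]
shift [ 0.0005  0.0014 -0.0035] spin 0.009
```

```bash
python3 -c "
from h import *
c=snap('wrist','w28',(200,130,440,330),3);
cc=(.4468,-.2556,.053);print((proj(c,cc)-[200,130])*3)"
```

```text
[358.97513096 349.82710762]
```

View pics/w28.png

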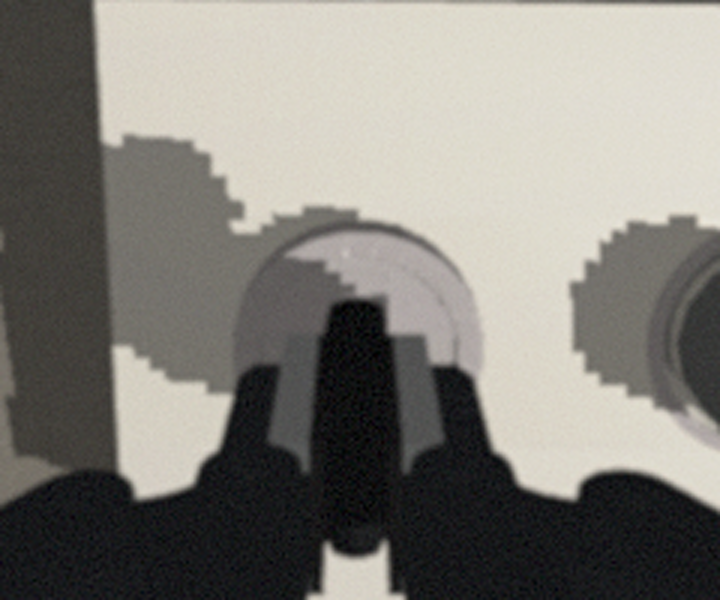

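```bash
python3 -c "
from h import *
import pickle
c=pickle.load(open('pics/w28.pkl','rb'))
X=np.array([.4468,-.2556,.053]);print((c['R']@X+c['t']))
for d in ((-.022,0),(0,.022),(0,-.022)): print((proj(c,X+[d[0],d[1],0])-[200,130])*3)
plan(.4463,-.2551,.044,3.0726)
im=np.load('pics/w28.npy');cv2.imwrite('pics/w28c.png',cv2.resize(im[190:260,260:380],None,fx=6.5,fy=6.5,interpolation=cv2.INTER_CUBIC))"
```

```text
[0.00078213 0.02451028 0.16931783]
[351.41463082 229.00070658]
[484.24133613 342.65293813]
[234.05977643 356.96867225]
t 34.42 pos [ 0.4465 -0.2565  0.0405] yawx 3.081 q [-0.71  0.16  2.06 -0.03  0.96 -2.2 ] tilt [-0.0424  0.006  -0.9991] open 8.5 F [-12.8   7.1  32.2] T [ 1.34  2.27 -0.12]
shift [ 0.0005  0.0014 -0.0035] spin 0.008
```

View pics/w28c.png

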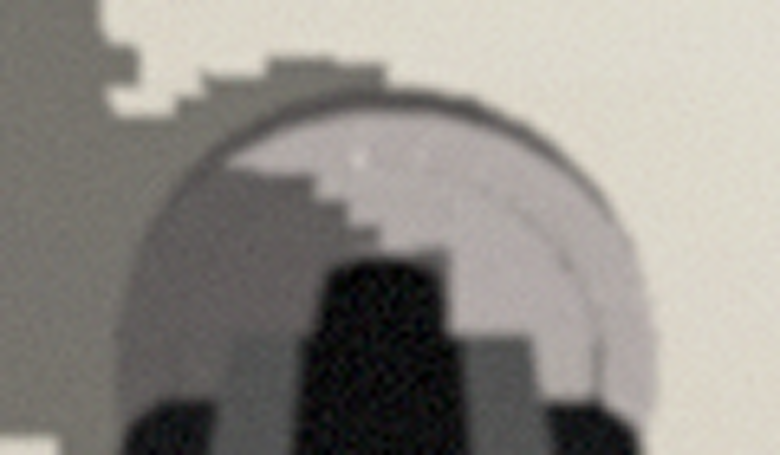

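```bash
python3 -c "
from h import *
import pickle
c=pickle.load(open('pics/w22.pkl','rb'))
ctr=np.array([.4680,.1957]);y=-.41
ux=np.array([np.cos(y),np.sin(y)]);uy=np.array([-ux[1],ux[0]])
for z in (.04,.036,.044):
  print(z,[((proj(c,[*(ctr+a*.028*ux+b*.028*uy),z])-[200,130])*3).round(1) for a,b in ((-1,-1),(-1,1))])
print(-c['R'].T@c['t'])
c=pickle.load(open('pics/w28.pkl','rb'));print(-c['R'].T@c['t'])
for z in (.053,.0495,.0565): 
  X=np.array([.4468,-.2556,z]);print(z,[((proj(c,X+[d[0],d[1],0])-[200,130])*3).round(1) for d in ((-.022,0),(0,.022),(0,-.022))])
T=vision.get_calibration('top')
"

```

```text
0.04 [array([187.2, 199.7]), array([514.3, 197.9])]
0.036 [array([191. , 193.4]), array([510.7, 191.7])]
0.044 [array([183.2, 206.4]), array([518.1, 204.5])]
[0.40095735 0.22577332 0.19871707]
[ 0.38232777 -0.2531159   0.21145206]
0.053 [array([351.4, 229. ]), array([484.2, 342.7]), array([234.1, 357. ])]
0.0495 [array([351.4, 223.8]), array([481.6, 335.3]), array([236.4, 349.4])]
0.0565 [array([351.4, 234.5]), array([487. , 350.3]), array([231.7, 364.9])]
```

```bash
python3 -c "
from h import *
o=[]
for n in ('w22','w26','w27','w28'):
  im=np.load('pics/%s.npy'%n)[215:325,285:350].astype(float)
  im=np.clip(im*1.0,0,255); im=255*(im/255)**.45
  o.append(cv2.resize(im.astype(np.uint8),None,fx=3,fy=5,interpolation=cv2.INTER_CUBIC))
cv2.imwrite('pics/cmp.png',np.hstack(o))"
```

```text
(no output)
```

View pics/cmp.png

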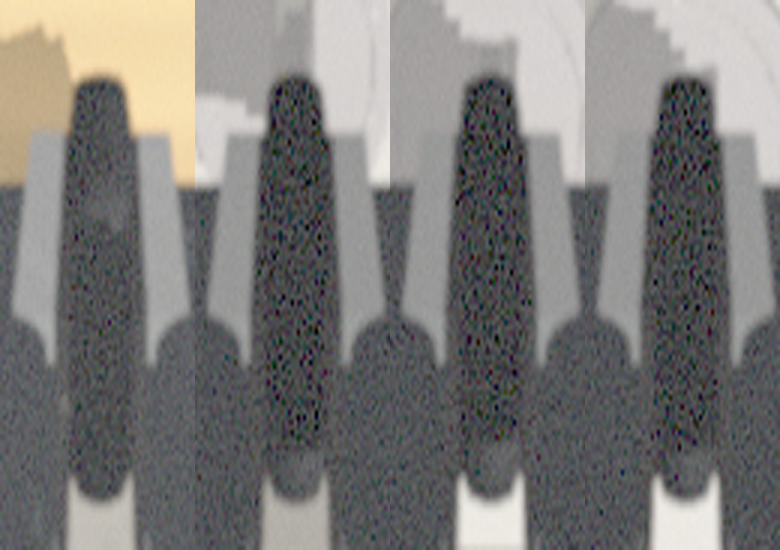

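>>> jog_arm:
  series:
    - [0.001, 0.001, 0.003, 0]
    - [0.001, 0.001, 0.003, 0]
    - [0.001, 0.001, 0.002, 0]
    - [0, 0, 0.002, 0]
    - [0, 0, 0.001, 0]
    - [0, 0, 0.001, 0]
    - [0, 0, 0.001, 0]
    - [0, 0, 0.001, 0]

```text
time: 35.08
eef_pos: [0.4463, -0.2562, 0.0411]
tcp_rot: [0.032, 0.999, 0.001, -0.02]
contact_force: [-4.3, 1.4, 9.6]
opening: 0.1
```

```bash
python3 -c "
from h import *
plan(.4463,-.2551,.044,3.0726);print(st()[0]['dq'].round(3));c=snap('wrist','w29',(260,190,380,330),4)"
```

```text
t 35.08 pos [ 0.4463 -0.2562  0.0411] yawx 3.078 q [-0.71  0.16  2.06 -0.03  0.96 -2.2 ] tilt [-0.0403  0.0029 -0.9992] open 8.6 F [-4.3  1.4  9.6] T [0.21 0.76 0.03]
shift [ 0.0002  0.0011 -0.0029] spin 0.006
[ 0.001  0.004 -0.004 -0.001  0.008  0.002]
```

View pics/w29.png

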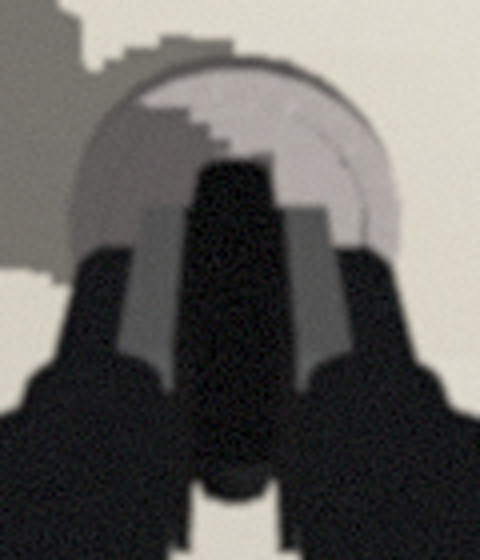

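```bash
python3 -c "
from h import *
import pickle
c=pickle.load(open('pics/w29.pkl','rb'))
f=lambda X:((proj(c,X)-[260,190])*4).round(1)
s,M=st();p=s['eef_pos']
for L in (.009,.012): 
  o=p-M[:,2]*L+M@[-.0008,0,0]; print('origin',o.round(4))
  print('bow near-bottom',f(o-M[:,2]*.010+M[:,0]*.016),'bow near-top',f(o-M[:,2]*.04+M[:,0]*.016),'far-top',f(o-M[:,2]*.04-M[:,0]*.016))
c=pickle.load(open('pics/w22.pkl','rb'))
from scipy.spatial.transform import Rotation as R
f=lambda X:((proj(c,X)-[200,130])*3).round(1)
o=np.array([.468,.196,.04]);u=np.array([np.cos(-.41),np.sin(-.41),0]);
print('w22: near-bot',f(o+[0,0,.01]-u*.016),'near-top',f(o+[0,0,.04]-u*.016),'far-top',f(o+[0,0,.04]+u*.016))
"
```

```text
origin [ 0.4475 -0.2562  0.05  ]
bow near-bottom [231.1 137.7] bow near-top [230.8 242.6] far-top [231.  513.1]
origin [ 0.4476 -0.2562  0.053 ]
bow near-bottom [231.1 146.4] bow near-top [230.8 255.7] far-top [230.9 531. ]
w22: near-bot [352.6 284.9] near-top [352.3 365.1] far-top [353.7 566.9]
```

The z reading barely changes between 10 N (0.0411) and 32 N (0.0405), which looks like a hard stop. I'll confirm with one more push and rock before turning.

>>> jog_arm:
  series:
    - [0, 0.0005, 0.003, 0.03]
    - [0, 0.0005, 0.004, -0.03]
    - [0, 0.0005, 0.005, -0.03]
    - [0, 0.0003, 0.005, 0.03]
    - [0, 0.0003, 0.005, 0.02]
    - [0, 0, 0.005, -0.02]
    - [0, 0, 0.005, 0]
    - [0, 0, 0.005, 0]

```text
time: 35.8
eef_pos: [0.4462, -0.2562, 0.0408]
tcp_rot: [0.031, 0.999, 0.006, -0.031]
contact_force: [-13.1, 7.5, 30.0]
opening: 0.099
```

```bash
python3 -c "
from h import *
plan(.4463,-.2551,.044,3.0726);print(st()[0]['dq'].round(3))"
```

```text
t 35.8 pos [ 0.4462 -0.2562  0.0408] yawx 3.079 q [-0.7   0.18  2.04 -0.04  0.98 -2.19] tilt [-0.062   0.0135 -0.998 ] open 8.4 F [-13.1   7.5  30. ] T [ 1.39  2.11 -0.08]
shift [ 0.0001  0.0012 -0.0032] spin 0.006
[-0.     0.024 -0.024 -0.003  0.042 -0.004]
```

z holds at 0.0408 under 30 N, so this is a hard stop and the key is home. Pushing has leaned the tool, so I'll ease it upright with a light sideways load.

>>> jog_arm:
  series:
    - [0.002, 0.0005, 0.0005, 0]
    - [0.003, 0.0005, 0.001, 0]
    - [0.003, 0, 0.001, 0]
    - [0.003, 0, 0.001, 0]
    - [0.003, 0, 0.001, 0]
    - [0.003, 0, 0.001, 0]
    - [0.003, 0, 0.001, 0]
    - [0.003, 0, 0.001, 0]

```text
time: 36.47
eef_pos: [0.4449, -0.2561, 0.0418]
tcp_rot: [0.038, 0.999, 0.001, -0.001]
contact_force: [6.7, 1.1, 2.7]
opening: 0.099
```

```bash
python3 -c "
from h import *
plan(.4463,-.2551,.044,3.0726);print(st()[0]['dq'].round(3))"
```

```text
t 36.47 pos [ 0.4449 -0.2561  0.0418] yawx 3.065 q [-0.72  0.14  2.08  0.    0.92 -2.22] tilt [-0.0011  0.0023 -1.    ] open 8.4 F [6.7 1.1 2.7] T [ 0.32 -1.4  -0.01]
shift [-0.0013  0.0011 -0.0022] spin -0.007
[-0.03  -0.049  0.063  0.065 -0.097 -0.046]
```

Tilt is back to about 0.001 with the key still home. Starting the clockwise turn, with light downward pressure.

>>> jog_arm:
  series:
    - [-0.001, 0, 0.001, 0]
    - [-0.0005, 0, 0.002, 0]
    - [0, 0, 0.002, 0.03]
    - [0, 0, 0.0015, 0.05]
    - [0, 0, 0.0015, 0.06]
    - [0, 0, 0.0015, 0.06]
    - [0, 0, 0.0015, 0.06]
    - [0, 0, 0.0015, 0.06]

```text
time: 37.13
eef_pos: [0.4457, -0.2556, 0.0408]
tcp_rot: [0.201, 0.98, 0.003, -0.008]
contact_force: [-3.8, 3.1, 15.0]
opening: 0.103
```

```bash
python3 -c "
from h import *
plan(.4455,-.2556,.0415,3.0726);print(st()[0]['dq'].round(3))"
```

```text
t 37.13 pos [ 0.4457 -0.2556  0.0408] yawx 2.737 q [-0.72  0.15  2.07 -0.    0.94 -1.88] tilt [-0.0139  0.0093 -0.9999] open 8.8 F [-3.8  3.1 15. ] T [0.59 0.61 0.1 ]
shift [ 0.0002 -0.0001 -0.0007] spin -0.336
[ 0.003  0.009 -0.01  -0.002  0.021  0.746]
```

Turning freely, 0.34 rad so far, z unchanged.

>>> jog_arm:
  series:
    - [0, 0, 0.0005, 0.07]
    - [0, 0, 0.0005, 0.07]
    - [0, 0, 0.0005, 0.07]
    - [0, 0, 0.0005, 0.07]
    - [0, 0, 0.0005, 0.07]
    - [0, 0, 0.0005, 0.07]
    - [0, 0, 0.0005, 0.07]
    - [0, 0, 0.0005, 0.06]

```text
time: 37.8
eef_pos: [0.4461, -0.2551, 0.0409]
tcp_rot: [0.47, 0.883, 0.001, -0.01]
contact_force: [-1.2, 2.4, 8.0]
opening: 0.101
```

```bash
python3 -c "
from h import *
plan(.4457,-.2556,.0415,1.36);print(st()[0]['dq'].round(3))"
```

```text
t 37.8 pos [ 0.4461 -0.2551  0.0409] yawx 2.163 q [-0.72  0.15  2.07 -0.    0.94 -1.31] tilt [-0.0177  0.0113 -0.9998] open 8.6 F [-1.2  2.4  8. ] T [0.2  0.09 0.15]
shift [-0.0002 -0.0006 -0.0006] spin 0.803
[ 0.003  0.005 -0.004 -0.002  0.008  0.74 ]
```

>>> jog_arm:
  series:
    - [0, 0, 0.0008, 0.07]
    - [0, 0, 0.0008, 0.07]
    - [0, 0, 0.0008, 0.07]
    - [0, 0, 0.0008, 0.07]
    - [0, 0, 0.0008, 0.07]
    - [0, 0, 0.0008, 0.07]
    - [0, 0, 0.0008, 0.07]
    - [0, 0, 0.0008, 0.06]

```text
time: 38.47
eef_pos: [0.4467, -0.2549, 0.0409]
tcp_rot: [0.7, 0.714, -0.003, -0.013]
contact_force: [-2.2, 2.5, 9.7]
opening: 0.097
```

```bash
python3 -c "
from h import *
plan(.4457,-.2556,.0415,1.36);print(st()[0]['dq'].round(3));c=snap('wrist','w30',(200,130,440,330),3)"
```

```text
t 38.47 pos [ 0.4467 -0.2549  0.0409] yawx 1.592 q [-0.71  0.15  2.07 -0.01  0.95 -0.73] tilt [-0.0231  0.0131 -0.9996] open 8.3 F [-2.2  2.5  9.7] T [0.33 0.27 0.15]
shift [-0.0007 -0.001  -0.0006] spin 0.232
[ 0.003  0.006 -0.007 -0.01   0.005  0.738]
```

View pics/w30.png

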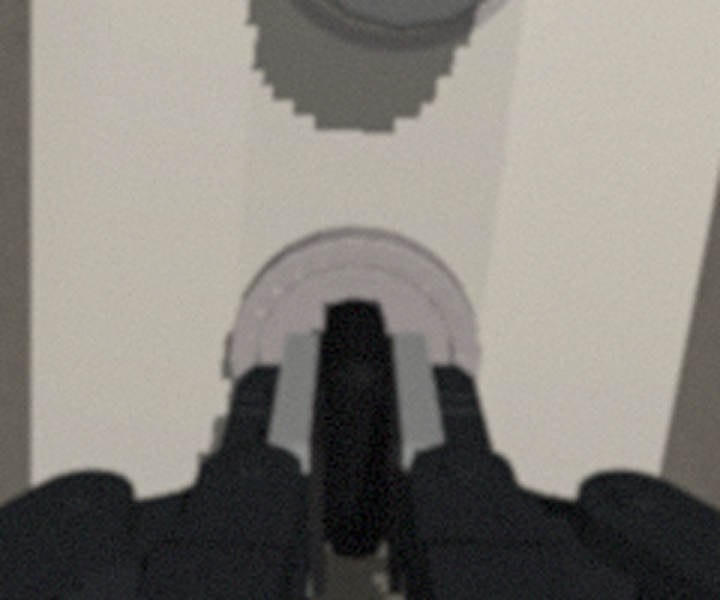

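>>> jog_arm:
  series:
    - [0, 0, 0.0008, 0.05]
    - [0, 0, 0.0008, 0.05]
    - [0, 0, 0.0008, 0.04]
    - [0, 0, 0.0008, 0.04]
    - [0, 0, 0.0008, 0.04]
    - [0, 0, 0.0008, 0.04]
    - [0, 0, 0.0008, 0.04]
    - [0, 0, 0.0008, 0.04]

```text
time: 39.18
eef_pos: [0.4469, -0.2548, 0.0409]
tcp_rot: [0.809, 0.587, -0.009, -0.014]
contact_force: [-1.2, 2.9, 10.3]
opening: 0.099
```

```bash
python3 -c "
from h import *
plan(.4457,-.2556,.0415,1.36);print(st()[0]['dq'].round(3))"
```

```text
t 39.18 pos [ 0.4469 -0.2548  0.0409] yawx 1.255 q [-0.71  0.16  2.06 -0.01  0.95 -0.39] tilt [-0.0309  0.0121 -0.9994] open 8.5 F [-1.2  2.9 10.3] T [0.4  0.07 1.12]
shift [-0.0011 -0.0009 -0.0006] spin -0.105
[ 0.009  0.004 -0.006 -0.023  0.006  0.45 ]
```

At the stop: the torque jumped to 1.1 N m at 1.82 rad of key turn. Backing the drive off to a moderate hold and easing the tilt slightly.

>>> jog_arm:
  series:
    - [0, -0.001, 0.001, 0]
    - [0, -0.001, 0.001, 0]
    - [0, -0.001, 0.001, 0]
    - [0, -0.001, 0.001, 0.005]
    - [0, -0.001, 0.001, 0.01]
    - [0, 0, 0.001, 0.01]
    - [0, 0, 0.001, 0.01]
    - [0, 0, 0.001, 0.01]

```text
time: 39.85
eef_pos: [0.447, -0.255, 0.0409]
tcp_rot: [0.81, 0.586, -0.011, -0.008]
contact_force: [-2.5, 2.5, 10.8]
opening: 0.096
```

```bash
python3 -c "
from h import *
plan(.4457,-.2556,.0415,1.36);print(st()[0]['dq'].round(3));c=snap('wrist','w31',(200,130,440,330),3)"
```

```text
t 39.85 pos [ 0.447  -0.255   0.0409] yawx 1.252 q [-0.71  0.15  2.07 -0.02  0.94 -0.37] tilt [-2.810e-02  3.000e-04 -9.996e-01] open 8.2 F [-2.5  2.5 10.8] T [0.49 0.2  0.99]
shift [-0.001  -0.0011 -0.0006] spin -0.108
[ 0.007  0.007 -0.006 -0.026  0.007  0.073]
```

View pics/w31.png

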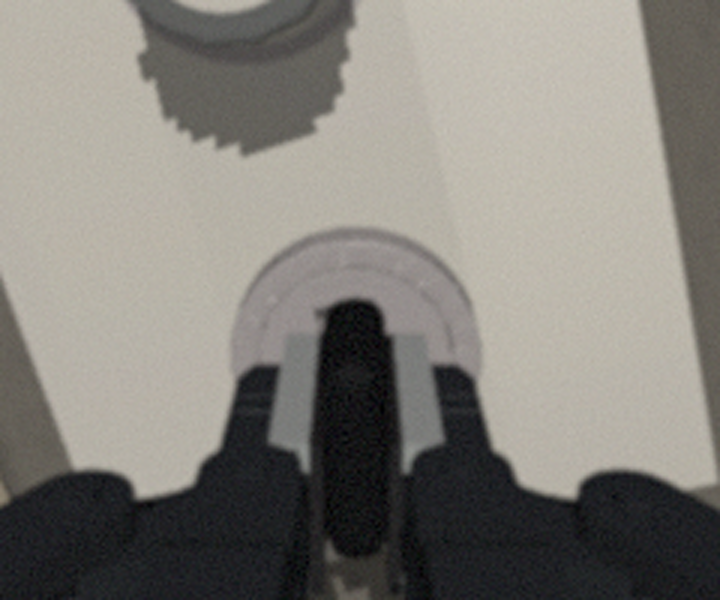

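>>> jog_arm:
  series:
    - [0, 0, 0.001, -0.005]
    - [0, 0, 0.001, 0]
    - [0, 0, 0.001, 0]
    - [0, 0, 0.001, 0]
    - [0, 0, 0.001, 0]
    - [0, 0, 0.001, 0]
    - [0, 0, 0.001, 0]
    - [0, 0, 0.001, 0.005]

```text
time: 40.57
eef_pos: [0.4469, -0.2551, 0.0409]
tcp_rot: [0.799, 0.601, -0.016, -0.01]
contact_force: [-3.0, 3.0, 11.5]
opening: 0.098
```

```bash
python3 -c "
from h import *
plan(.4457,-.2556,.0415,1.36);print(st()[0]['dq'].round(3))
for i in range(6): vision.read_camera('scene')
c=snap('top','t32',(320,190,450,280),6)
plan(.4457,-.2556,.0415,1.36);print(st()[0]['dq'].round(3));c=snap('scene','s32')"
```

```text
t 40.57 pos [ 0.4469 -0.2551  0.0409] yawx 1.29 q [-0.7   0.16  2.06 -0.03  0.95 -0.4 ] tilt [-0.0385 -0.0035 -0.9993] open 8.4 F [-3.   3.  11.5] T [0.5  0.05 0.72]
shift [-0.0008 -0.001  -0.0005] spin -0.07
[ 0.007  0.005 -0.007 -0.016  0.01   0.029]
t 40.92 pos [ 0.4469 -0.2551  0.0409] yawx 1.29 q [-0.7   0.16  2.06 -0.03  0.95 -0.4 ] tilt [-0.0384 -0.0035 -0.9993] open 8.2 F [-2.7  2.8 10.8] T [0.54 0.1  0.68]
shift [-0.0009 -0.001  -0.0005] spin -0.07
[-0.001 -0.001 -0.     0.001 -0.     0.001]
```

View pics/s32.png

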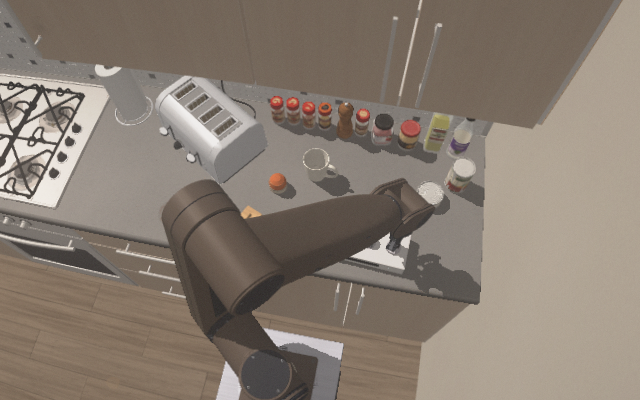

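View pics/t32.png

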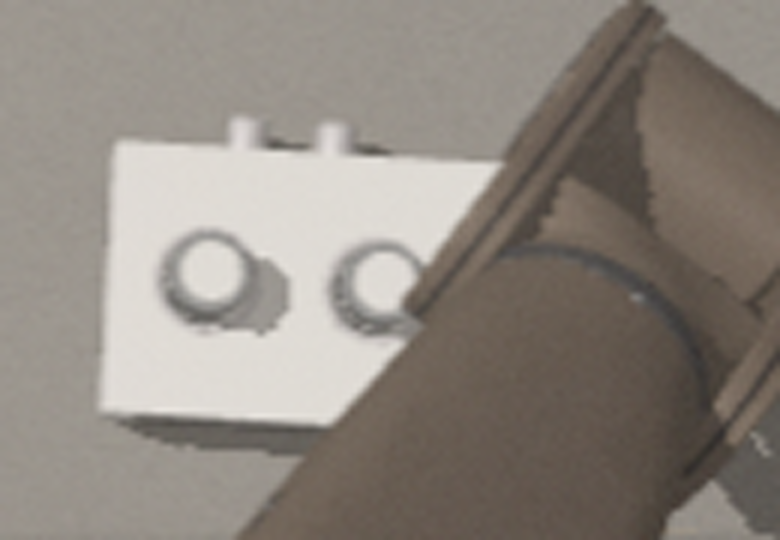

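```bash
python3 -c "
from plant import workorder
print(workorder.sign_off())"
```

```text
the job is handed in; nothing more can be done
None
```

I finished the whole job and handed it in at 41 s of the 72 s allowed; sign-off gave no verdict. Both cartridges went into their wells. The key then went from its rest into the lock, was pushed down to a hard stop, and was turned clockwise to the stop. The arm is still gripping it there.

**Cartridges:** Both tops appeared within 2 pixels of where a seated cartridge should be in the wrist camera. The last top view shows both still in their wells.

**Key home:** The height reading stayed at about 0.041 m whether I pushed with 10 N or 30 N, so I took it as fully home. This disagreed with my prediction of 0.044 m, worked out from the grip in the rest. The key had not visibly slipped, so I put the 3 mm down to measurement and calibration error, but I could not see the shoulder directly.

**Turn:** The tool turned about 1.8 rad. The turning torque settled at about 0.7 N m, well above the spring's 0.13 N m at most, so the plug is against its stop. This was steady over the last 0.35 s. The tool leans about 0.04 rad, and the key turned slightly in the grip at the stop.

**Fingertips:** They were about 26 mm behind the TCP (with the jaws 60 mm open), not 11 mm ahead of it as stated. My first close was therefore empty, with no contact force, and I corrected the heights from the pictures.

**Bystanders:** The mug and egg timer are unmoved in the last scene view. I did not check the tin separately, but the arm never worked near where I took it to be.

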